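# Lift the modelling turntable to its third height and hold it

## Task

Unlock the lift lever of the turntable: draw the locking pin straight up out of its bore, hang it by its collar in the notch of the pin rest and let go of it. Then press the turntable's spring-return lever down with the fingers past its first two clicks to the third, so that the wheel head rises with the figure still standing on it, and finish while holding the lever down there (it springs back if let go). Leave the jar, the bowl and the modelling tool where they are.

Things in the scene. Friction and masses are not known exactly. Their poses are not given: they have to be found in the camera images.
- lift: The turntable's fixed base on the bench: steel foot disc 170 mm across, column, wheel head (180 mm across, top 117 mm above the bench, 147 when lifted). Origin on the bench under the column; z up; the lever sticks out along its -x, roughly to the robot. Lever hinge axis along y at x -120, z 75 mm; the pin's bearing block (36 x 36 mm, top at 83 mm) at x -134, y +55 mm
- lever (a joint): Lift lever angle, rad: 0 at rest (arm 0.33 rad above level), growing as its pad is pressed down. Clicks at 0.20, 0.40 and 0.60 (the third and last; end stop 0.64). It springs back to 0 from everywhere: about 2 to 13 N at the pad, the clicks felt as ripples. The pin in its bore jams it by about 0.2 rad. Raises the wheel head 50 mm per rad
- lever_pad (a point): Centre of the upper face of the black pad at the lever's end, 140 mm from the hinge; pad 46 mm along the lever, 36 mm across, 10 mm thick. About 125 mm above the bench at rest, 43 mm at the third click; it swings under 12 mm fore and aft meanwhile, so it can be pressed straight down from above with shut fingers
- bore (a point): Centre of the mouth of the upright bore, on the bearing block's top, 83 mm above the bench; 11.4 mm wide, 35 mm deep
- pin_grip (a point): Centre of the steel locking pin's round grip (16 mm across, 26 mm tall). Upright pin: under the grip a collar 26 mm across, 5 mm thick, its underside 18 mm below this point, then a stem 10 mm across, 65 mm long. At the start the stem's foot stands on the bore's floor, this point 131.5 mm above the bench. About 80 g. A low horn of the lever (top 105 mm) stands just behind the stem
- pin_collar (a point): Centre of the underside of the pin's collar, z along the pin towards the grip
- notch (a point): Parking place in the pin rest: inner end of its side notch, on the plate's upper face, 85 mm above the bench. Plate 50 mm wide (y), 8 mm thick, on a post at its +x side; notch 15 mm wide along y, open towards -x, mouth 25 mm from this point. Axes are those of the rest, z up. The pin parks with its stem hanging through the notch and the collar's underside on the plate
- head: Wheel head of the turntable; origin on the column axis at its underside, 28 mm below its top; it only goes up and down
- figure: Cat figure of dry pale clay, about 130 mm tall, base 76 mm across, standing loose on the wheel head; origin at the centre of its base. Mass about 0.3 kg
- jar: Jar with a lid, 60 mm across, 90 mm tall, loose on the bench; origin under its base. Bystander
- bowl: White bowl, 100 mm across, 45 mm tall, loose on the bench; origin under its base. Bystander
- modelling_tool: Wooden modelling spatula 190 mm long, lying on the bench. Bystander
There are look-alikes about, which are no part of the job. Of the things shaped like the part that bears pin_grip, the bare steel one is meant.

How it is judged:
By the outcome, as a careful person would: the job done as asked, in the order asked, and still so for the second after the job is handed in, while the arm keeps its last pose, push and grip.
It also fails if it takes over 58 s, if anything falls off the work surface, if the arm or the gripper's body presses on something with over 40 N, if the wrist force passes 120 N, or if a joint passes its speed limit or range.

## Robot

A 7-joint arm with a two-finger parallel gripper is mounted at the origin on the work surface. World frame = base frame: x ahead of the robot, y to its left, z up, the work surface at z = 0. Lengths are in m, angles in rad, forces in N, time in s.
With the tool pointing down it reaches from about 0.4 to 0.85 m from the base axis. Payload 4.5 kg.
Tool frame: the origin (TCP) lies midway between the tips of the shut fingers; the grasp point (between the pads) lies 19 mm behind it; z points along the fingers, y is the direction in which the jaws open and shut (so a half turn about z gives the same grasp; the last joint's range is limited). The gripper opens to 88 mm and grips with 3 to 60 N. Pads are 18 mm wide; open, the fingers measure 123 mm over their backs; the gripper's body (75 mm by 187 mm) begins 45 mm behind the grasp point.
Start: joints at [-1.114, 0.689, -0.195, 1.565, 0.157, 0.902, -0.215], TCP at [0.256, 0.57, 0.214] pointing down, gripper open.
Joint ranges: [-3.01, 3.01], [-0.46, 2.08], [-1.47, 1.51], [0.13, 2.56], [-1, 4.14], [0.04, 2.09], [-2.66, 2.66]. Speed limits (rad/s): [2.57, 2.57, 3.14, 3.14, 3.14, 3.14, 3.14].

## Interface

Orientations are given as a unit quaternion [x, y, z, w].
In Python, from plant import r gives the robot as it stands.
- The arm moves only by the tool play_rows, never from a script. Its argument "targets" is a list of rows, each an object of numbers: "jaw": the closure, from 0 (fully open) to 1 (shut); "dx", "dy", "dz": the shift along the tool's x, y, z in m; "yaw": the turn about the tool's z in rad. A call has exactly 5 rows; each row shifts and turns the pose as measured when the row begins, along the tool's axes as they then stand; what a row does not reach is not made up. A row lasts 1/10 s, in which the tool goes at most 50 mm and 8.59 degrees, less where a joint would pass 70% of its speed; a pose out of reach is approached as far as the arm can. A call with a gripper value outside its range is refused whole. The fingers move at their own pace and stop on an object; "squeeze" is the grip in N (left out, the last holds). Time passes only in rows, so rows that do not move let the fingers close, or fill a call up. It gives the time, the measured TCP pose, the force and the opening at its end, in the units of the state.
- r.get_state(): the state, without advancing time (a new reading comes with each control period).
- r.snapshot(name): name is "side" or "top" or "wrist"; returns a dict with "frame" (480x640x3 uint8, red, green, blue), "z_map" (480x640 float32, m along the optical axis (not along the pixel's ray), 0 where there is no reading), "mtx" (3x3 intrinsics, pixels), "position" and "orientation" of the camera in the world; the wrist camera has in their place "T_tool_cam" (4x4, takes a point from camera to tool coordinates, whose origin is the TCP and whose axes are the flange's). Camera axes: x right, y up, looking along -z (the intrinsics and any distortion apply to the point x, -y, -z); pixel columns grow to the right and rows downward; lengths in m; the calibration is good to about 2 mm. A picture is of the moment at which its call begins: read the wrist's pose just before it.
- r.finish_job(): hands the job in, once; it reports no verdict.
The state is a dict: "clock": time; "q": joint angles; "qd": joint speeds; "joint_torque": joint torques, N m; "tool_pos": TCP position; "eef_rot": TCP orientation; "contact_force": force on the tool from outside, world axes, zero at the start; "moment": the same for the moment, N m; "opening": opening from 0.0 (shut) to 1.0 (fully open).
Only numpy, scipy, OpenCV 4.12 (cv2) and the standard library are available. Lean on these libraries where they do the work, as an engineer would, in place of code of your own. Each camera call takes 0.05 s, during which the arm holds its last target.

## Working session

There is one attempt and no reset: what is moved stays moved. The work goes in short steps, Python scripts to look and compute and a tool call to move; the robot and the scene stay as the last step left them, time stands still between calls to the robot, and variables do not carry over. Pictures are saved under pics/ and viewed, and the job is handed in when it is done.

Besides the shell and the picture viewer there is one more tool, called after "Emit:" by a JSON object that holds its "api" and its "payload", one argument or row to a line. play_rows: Moves the arm, as the interface text tells. Its arguments: {"type":"object","properties":{"targets":{"type":"array"},"squeeze":{"type":"number"}},"required":["targets"]}

```bash
mkdir -p pics; ls
cat > h.py <<'E'
import numpy as np,cv2,pickle
from scipy.spatial.transform import Rotation as R
from plant import r
def snap(n,tag):
    st=r.get_state(); s=r.snapshot(n)
    if n=='wrist':
        T=np.eye(4);T[:3,:3]=R.from_quat(st['eef_rot']).as_matrix();T[:3,3]=st['tool_pos']
        M=T@np.array(s['T_tool_cam'])
    else:
        M=np.eye(4);o=np.array(s['orientation'])
        M[:3,:3]=R.from_quat(o).as_matrix() if o.size==4 else o; M[:3,3]=s['position']
    d=dict(f=s['frame'],z=s['z_map'],K=np.array(s['mtx']),M=M,x={k:v for k,v in s.items() if k not in('frame','z_map')})
    pickle.dump(d,open(f'pics/{tag}.pkl','wb'))
    cv2.imwrite(f'pics/{tag}.png',s['frame'][:,:,::-1]); return d
def load(tag): return pickle.load(open(f'pics/{tag}.pkl','rb'))
def ray(d,u,v):
    K=d['K'];c=np.array([(u-K[0,2])/K[0,0],-(v-K[1,2])/K[1,1],-1]);return d['M'][:3,3],d['M'][:3,:3]@c
def onz(d,u,v,z):
    o,k=ray(d,u,v);return o+k*(z-o[2])/k[2]
def cloud(d):
    v,u=np.mgrid[:480,:640];K=d['K'];z=d['z']
    c=np.stack([(u-K[0,2])/K[0,0]*z,-(v-K[1,2])/K[1,1]*z,-z],-1)
    P=c@d['M'][:3,:3].T+d['M'][:3,3];P[z==0]=np.nan;return P
def proj(d,p):
    c=d['M'][:3,:3].T@(np.array(p)-d['M'][:3,3]);K=d['K'];return K[0,0]*c[0]/-c[2]+K[0,2],K[1,1]*-c[1]/-c[2]+K[1,2]
def tri(a,ua,b,ub):
    o1,k1=ray(a,*ua);o2,k2=ray(b,*ub);A=np.stack([k1,-k2],1);t=np.linalg.lstsq(A,o2-o1,rcond=None)[0]
    p,q=o1+k1*t[0],o2+k2*t[1];return (p+q)/2,np.linalg.norm(p-q)
def crop(tag,u0,v0,u1,v1,k,out):
    f=load(tag)['f'][v0:v1,u0:u1,::-1];cv2.imwrite(f'pics/{out}.png',cv2.resize(f,None,fx=k,fy=k,interpolation=cv2.INTER_CUBIC))
E
python3 - <<'E'
from h import *
np.set_printoptions(precision=4,suppress=True)
for n in('side','top','wrist'):
    d=snap(n,n+'0');print(n,d['x'],d['M'])
print(r.get_state())
E
```

```text
pics
side {'mtx': array([[583.3474,   0.    , 327.861 ],
       [  0.    , 583.3474, 242.9333],
       [  0.    ,   0.    ,   1.    ]]), 'position': array([ 0.0396, -0.591 ,  0.6539]), 'orientation': array([ 0.439 , -0.1693, -0.3405,  0.8141])} [[ 0.7108  0.4057 -0.5746  0.0396]
 [-0.703   0.3827 -0.5995 -0.591 ]
 [-0.0233  0.83    0.5573  0.6539]
 [ 0.      0.      0.      1.    ]]
top {'mtx': array([[612.5551,   0.    , 326.5008],
       [  0.    , 612.5551, 241.8294],
       [  0.    ,   0.    ,   1.    ]]), 'position': array([ 0.5309, -0.003 ,  1.1464]), 'orientation': array([-0.0288,  0.0166,  0.7077, -0.7057])} [[-0.0023  0.9979 -0.0643  0.5309]
 [-0.9998 -0.0034 -0.0172 -0.003 ]
 [-0.0173  0.0642  0.9978  1.1464]
 [ 0.      0.      0.      1.    ]]
wrist {'mtx': array([[432.0479,   0.    , 317.6703],
       [  0.    , 432.0479, 231.1093],
       [  0.    ,   0.    ,   1.    ]]), 'T_tool_cam': array([[-0.0013,  0.9593,  0.2825,  0.0723],
       [ 1.    ,  0.0016, -0.0006, -0.0001],
       [-0.001 ,  0.2825, -0.9593, -0.1712],
       [ 0.    ,  0.    ,  0.    ,  1.    ]])} [[ 0.4115 -0.8744 -0.2573  0.1904]
 [ 0.9114  0.3945  0.1168  0.5993]
 [-0.0006 -0.2826  0.9592  0.3848]
 [ 0.      0.      0.      1.    ]]
{'clock': 0.15, 'q': array([-1.1142,  0.6897, -0.1945,  1.5661,  0.1573,  0.9025, -0.2151]), 'qd': array([-0.0021, -0.0022, -0.0004, -0.0022, -0.0002,  0.0003,  0.0004]), 'joint_torque': array([ -0.0016, -52.7856,  -1.2684, -15.3586,  -0.0525,   0.0039,
         0.0001]), 'tool_pos': array([0.2563, 0.5695, 0.2136]), 'eef_rot': array([ 0.2098,  0.9777, -0.0006, -0.0001]), 'contact_force': array([-0.1406, -0.0445, -0.8155]), 'moment': array([-0.0488,  0.0051,  0.0266]), 'opening': 1.001007987745098}
```

View pics/side0.png

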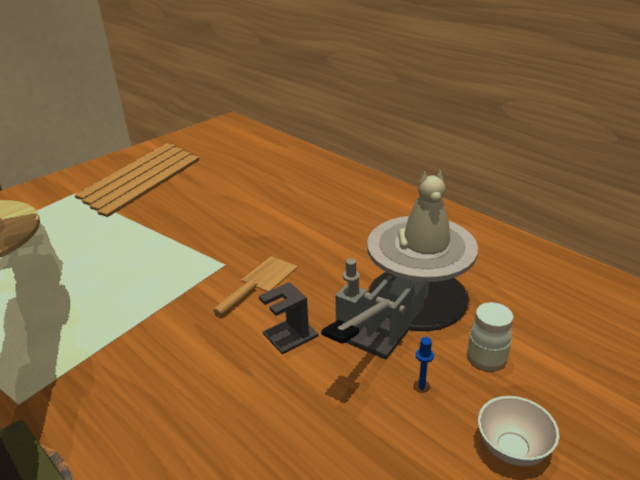

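View pics/top0.png

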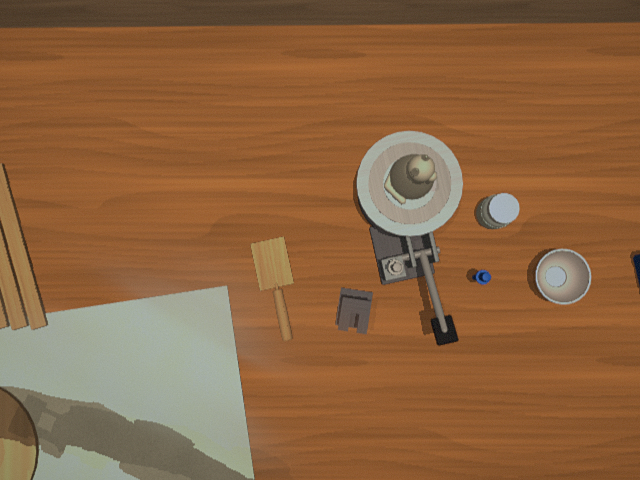

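The side view shows two pin-shaped things. A bare steel one stands in the bearing block (side 351,277; top 394,266) and a blue one stands on the bench (side 425,362; top 483,277). The bare steel one in the block fits the description. The rest is at top (354,310) and the lever pad at top (445,331). Next I confirm in enlarged crops.

Run:
```python
from h import *
crop('side0',240,230,440,380,4,'s1');crop('top0',320,210,500,350,4,'t1')
```

```text
(no output)
```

View pics/s1.png

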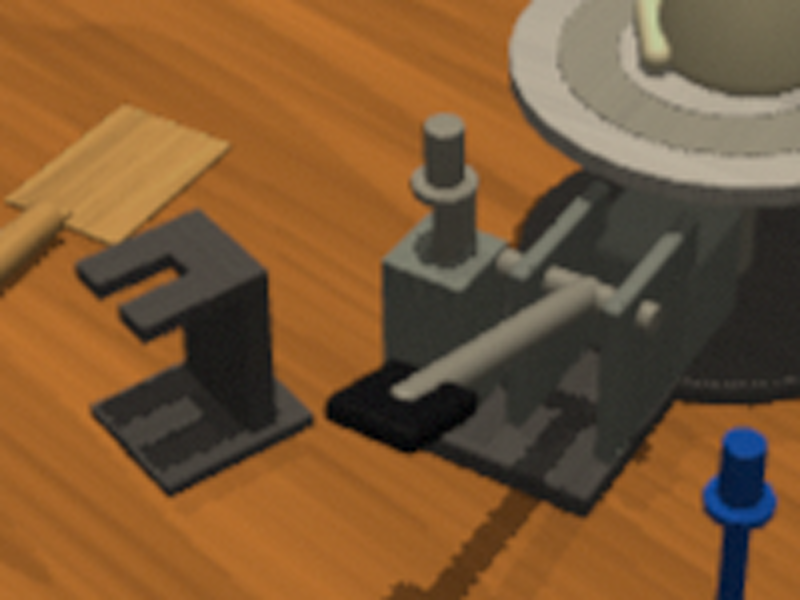

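View pics/t1.png

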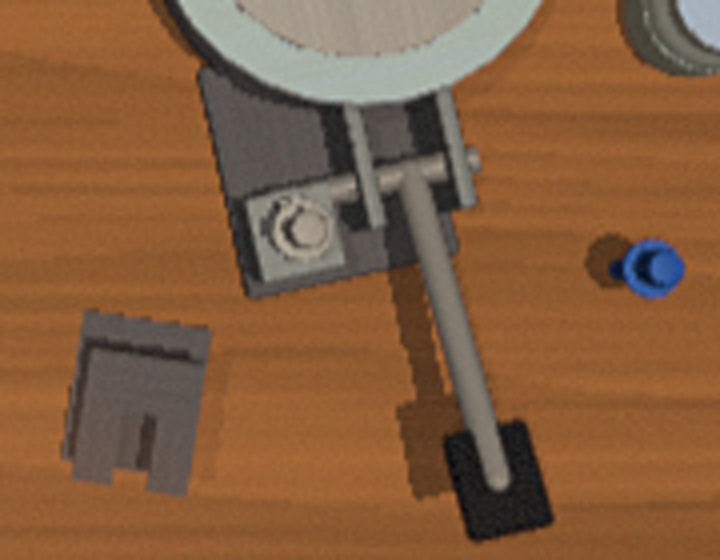

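The crops confirm it: the steel pin sits upright in the bearing block, with the grip top at side (351,260.5) and top (396,267). The blue look-alike stands free. Now I measure.

Run:
```python
from h import *
np.set_printoptions(precision=4,suppress=True)
s,t=load('side0'),load('top0')
print('pin tri',tri(s,(351.2,260.5),t,(396.2,267.2)))
print('pin top',onz(t,396.2,267.2,.1445),onz(s,351.2,260.5,.1445))
for n,d in(('top',t),('side',s)):
    P=cloud(d);f=d['f'].astype(int)
    def reg(u0,v0,u1,v1,z0,z1):
        m=np.zeros(f.shape[:2],bool);m[v0:v1,u0:u1]=1
        return m&(P[...,2]>z0)&(P[...,2]<z1)
    B={'top':dict(rest=(330,285,378,340),pin=(380,250,415,285),pad=(425,310,462,348),head=(350,125,470,240)),
       'side':dict(rest=(255,270,325,350),pin=(335,255,370,300),pad=(318,315,365,345),head=(360,215,480,280))}[n]
    Z=dict(rest=(.078,.092),pin=(.138,.15),pad=(.09,.15),head=(.112,.122))
    for k in B:
        m=reg(*B[k],*Z[k]);q=P[m]
        if k=='pad': m&=f.sum(-1)<110;q=P[m]
        if len(q)<5: print(n,k,len(q));continue
        rc=cv2.minAreaRect((q[:,:2]*1000).astype(np.float32))
        print(n,k,len(q),'mean',q.mean(0),'medz',np.median(q[:,2]),'rect',rc, 'zr',q[:,2].min(),q[:,2].max())
# lines
g=lambda d,p,z:onz(d,p[0],p[1],z)
for p in [(84,310),(210,328),(187,495),(148,488),(153,415),(128,411) ,(112,470),(73,480)]:
    print('rest',p,g(t,(p[0]/4+320,p[1]/4+210),.085))
for p in [(77,270),(98,297),(172,257),(188,270),(120,313),(140,340),(267,270),(198,212)]:
    print('rest side',p,g(s,(p[0]/4+240,p[1]/4+230),.085))
```

```text
pin tri (array([ 0.5548, -0.1006,  0.1441]), np.float64(0.0032312746339052062))
pin top [ 0.5536 -0.0994  0.1445] [ 0.5556 -0.102   0.1445]
top rest 806 mean [ 0.4755 -0.0325  0.0854] medz 0.08530055629485811 rect ((473.08245849609375, -32.18974304199219), (50.09309387207031, 57.007293701171875), 81.15548706054688) zr 0.07841458663204648 0.09129957406109002
top pin 74 mean [ 0.5545 -0.0999  0.1446] medz 0.14456801625137572 rect ((554.8414306640625, -99.98419189453125), (13.741684913635254, 14.230031967163086), 44.388954162597656) zr 0.13846317185389623 0.1484187393957801
top pad 442 mean [ 0.4486 -0.1785  0.1267] medz 0.12697350734063606 rect ((450.6144714355469, -178.9324188232422), (43.090736389160156, 35.156150817871094), 11.450482368469238) zr 0.11434671137099484 0.13666808239879824
top head 6790 mean [ 0.6939 -0.1246  0.1176] medz 0.11760054300355782 rect ((697.2782592773438, -125.1377944946289), (177.3527069091797, 178.5358428955078), 44.4953498840332) zr 0.11200749215949757 0.12197839301895219
side rest 838 mean [ 0.4738 -0.0342  0.0839] medz 0.08435913600527456 rect ((474.414
[... 803 characters left out ...]
4, 310) [ 0.5202 -0.0096  0.085 ]
rest (210, 328) [ 0.5123 -0.0639  0.085 ]
rest (187, 495) [ 0.4408 -0.0536  0.085 ]
rest (148, 488) [ 0.4438 -0.0368  0.085 ]
rest (153, 415) [ 0.475  -0.0392  0.085 ]
rest (128, 411) [ 0.4767 -0.0284  0.085 ]
rest (112, 470) [ 0.4515 -0.0214  0.085 ]
rest (73, 480) [ 0.4473 -0.0046  0.085 ]
rest side (77, 270) [ 0.4473 -0.0093  0.085 ]
rest side (98, 297) [ 0.4425 -0.0277  0.085 ]
rest side (172, 257) [ 0.4779 -0.0299  0.085 ]
rest side (188, 270) [ 0.4769 -0.0404  0.085 ]
rest side (120, 313) [ 0.4423 -0.041   0.085 ]
rest side (140, 340) [ 0.4375 -0.0582  0.085 ]
rest side (267, 270) [ 0.498  -0.0624  0.085 ]
rest side (198, 212) [ 0.5038 -0.0159  0.085 ]
```

Emit:
{"api": "play_rows", "payload": {
  "targets": [
    {"dx": -0.034, "dy": -0.034, "dz": -0.009, "jaw": 0.3},
    {"dx": -0.034, "dy": -0.034, "dz": -0.009, "jaw": 0.3},
    {"dx": -0.034, "dy": -0.034, "dz": -0.009, "jaw": 0.3},
    {"dx": -0.034, "dy": -0.034, "dz": -0.009, "jaw": 0.3},
    {"dx": -0.034, "dy": -0.034, "dz": -0.009, "jaw": 0.3}
  ]
}}

```text
invalid input
```

```bash
cat >> h.py <<'E'
def to(x,y,z,ang=None):
    "remaining shift in tool axes to world target; ang = wanted world azimuth (deg) of tool y"
    st=r.get_state();m=R.from_quat(st['eef_rot']).as_matrix();p=st['tool_pos']
    a=np.degrees(np.arctan2(m[1,1],m[0,1]))
    print('t',round(st['clock'],2),'pos',p.round(4),'yaz',round(a,2),'tilt',np.degrees(np.arccos(-m[2,2])).round(2),'F',st['contact_force'].round(1),'open',round(st['opening'],3),'q',st['q'].round(2))
    print('tool shift mm',(m.T@(np.array([x,y,z])-p)*1000).round(1), 'yaw',None if ang is None else -np.radians((ang-a+90)%180-90).round(3))
E
python3 -c "
from h import *
to(.49,-.07,.26,90)"
```

```text
t 0.15 pos [0.2563 0.5695 0.2136] yaz 65.78 tilt 0.08 F [-0.1 -0.  -0.8] open 1.001 q [-1.11  0.69 -0.19  1.57  0.16  0.9  -0.22]
tool shift mm [-475.5 -487.4  -45.7] yaw -0.423
```

Emit:
{"api": "play_rows", "payload": {
  "targets": [
    {"dx": -0.034, "dy": -0.034, "dz": -0.009, "yaw": 0, "jaw": 0.3},
    {"dx": -0.034, "dy": -0.034, "dz": -0.009, "yaw": 0, "jaw": 0.3},
    {"dx": -0.034, "dy": -0.034, "dz": -0.009, "yaw": 0, "jaw": 0.3},
    {"dx": -0.034, "dy": -0.034, "dz": -0.009, "yaw": 0, "jaw": 0.3},
    {"dx": -0.034, "dy": -0.034, "dz": -0.009, "yaw": 0, "jaw": 0.3}
  ],
  "squeeze": 30
}}

```text
clock: 0.65
tool_pos: [0.3389, 0.3448, 0.2558]
eef_rot: [0.203, 0.979, -0.0, -0.003]
contact_force: [1.2, 0.1, 0.6]
opening: 0.699
```

```bash
python3 -c "
from h import *
to(.49,-.07,.26,90)"
```

```text
t 0.65 pos [0.3389 0.3448 0.2558] yaz 66.56 tilt 0.34 F [1.2 0.1 0.6] open 0.699 q [-0.72  0.45 -0.24  1.92  0.14  0.79  0.12]
tool shift mm [-303.7 -320.5   -5.2] yaw -0.409
```

Emit:
{"api": "play_rows", "payload": {
  "targets": [
    {"dx": -0.033, "dy": -0.035, "dz": -0.002, "yaw": 0, "jaw": 0.3},
    {"dx": -0.033, "dy": -0.035, "dz": -0.002, "yaw": 0, "jaw": 0.3},
    {"dx": -0.033, "dy": -0.035, "dz": -0.002, "yaw": 0, "jaw": 0.3},
    {"dx": -0.033, "dy": -0.035, "dz": -0.002, "yaw": 0, "jaw": 0.3},
    {"dx": -0.033, "dy": -0.035, "dz": -0.002, "yaw": 0, "jaw": 0.3}
  ]
}}

```text
clock: 1.15
tool_pos: [0.4228, 0.1098, 0.2666]
eef_rot: [0.203, 0.979, 0.0, -0.002]
contact_force: [1.4, 0.6, 0.2]
opening: 0.699
```

```bash
python3 -c "
from h import *
to(.49,-.07,.26,90)"
```

```text
t 1.15 pos [0.4228 0.1098 0.2666] yaz 66.63 tilt 0.21 F [1.4 0.6 0.2] open 0.699 q [-0.19  0.38 -0.24  2.03  0.12  0.76  0.66]
tool shift mm [-133.  -138.4    6.1] yaw -0.408
```

Emit:
{"api": "play_rows", "payload": {
  "targets": [
    {"dx": -0.026, "dy": -0.027, "dz": 0.001, "yaw": -0.08, "jaw": 0.3},
    {"dx": -0.024, "dy": -0.029, "dz": 0.001, "yaw": -0.08, "jaw": 0.3},
    {"dx": -0.022, "dy": -0.031, "dz": 0.001, "yaw": -0.08, "jaw": 0.3},
    {"dx": -0.019, "dy": -0.033, "dz": 0.001, "yaw": -0.08, "jaw": 0.3},
    {"dx": -0.016, "dy": -0.034, "dz": 0.001, "yaw": -0.08, "jaw": 0.3}
  ]
}}

```text
clock: 1.65
tool_pos: [0.4912, -0.077, 0.2614]
eef_rot: [-0.002, 1.0, 0.0, -0.001]
contact_force: [0.7, 0.3, 0.3]
opening: 0.698
```

Emit:
{"api": "play_rows", "payload": {
  "targets": [
    {"dx": 0, "dy": 0, "dz": 0, "yaw": 0, "jaw": 0.3},
    {"dx": 0, "dy": 0, "dz": 0, "yaw": 0, "jaw": 0.3},
    {"dx": 0, "dy": 0, "dz": 0, "yaw": 0, "jaw": 0.3},
    {"dx": 0, "dy": 0, "dz": 0, "yaw": 0, "jaw": 0.3},
    {"dx": 0, "dy": 0, "dz": 0, "yaw": 0, "jaw": 0.3}
  ]
}}

```text
clock: 2.15
tool_pos: [0.4908, -0.0805, 0.2603]
eef_rot: [0.002, 1.0, -0.0, -0.002]
contact_force: [1.0, 0.3, 0.4]
opening: 0.697
```

```bash
python3 -c "
from h import *
to(.5548,-.1005,.123,90)
snap('wrist','w1')"
```

```text
t 2.15 pos [ 0.4908 -0.0805  0.2603] yaz 89.81 tilt 0.27 F [1.  0.3 0.4] open 0.697 q [ 0.28  0.47 -0.33  1.87  0.2   0.83  1.42]
tool shift mm [-64.7 -19.7 137. ] yaw -0.003
```

View pics/w1.png

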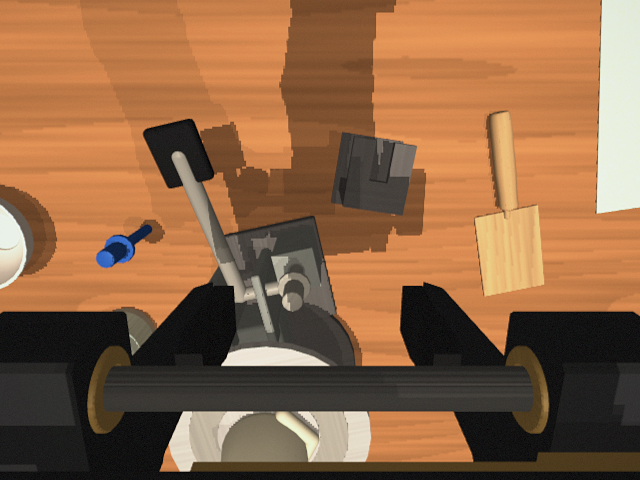

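```bash
python3 -c "
from h import *
crop('w1',260,120,430,320,3,'w1c')
d=load('w1')
P=cloud(d)
print(proj(d,(.5548,-.1005,.1445)),proj(d,(.469,-.0338,.085)))
for u,v in[(291,302),(350,170),(385,140)]: print(P[v,u])
"
```

```text
(np.float64(290.82803048915434), np.float64(300.3245516231353)) (np.float64(375.9162772866194), np.float64(170.09326093335085))
[ 0.55616159 -0.1004087   0.14443543]
[ 0.46865746 -0.0547044   0.08618084]
[ 0.45121847 -0.01542106  0.00649469]
```

View pics/w1c.png

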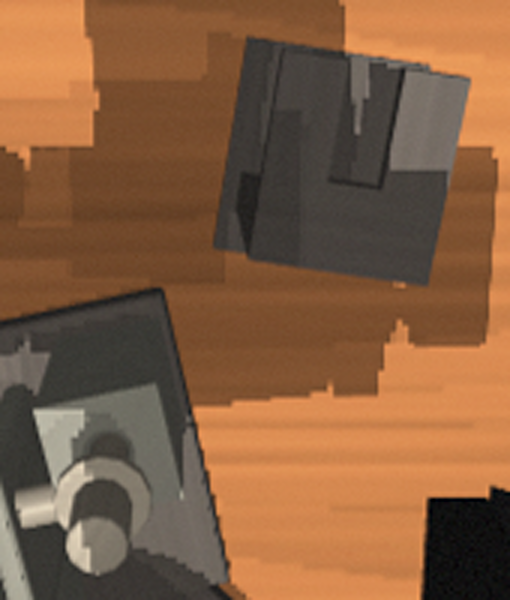

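```bash
python3 -c "
from h import *
np.set_printoptions(precision=4,suppress=True)
d=load('w1')
w=lambda a,b,z:onz(d,a/3+260,b/3+120,z)
print('pin',w(97,545,.1445))
for n,p in dict(il=(330,180),ir=(382,188),ml=(350,57),mr=(405,68),fl=(284,46),fr=(470,79),br=(430,286),bl=(252,260)).items(): print(n,w(*p,.085))
"
```

```text
pin [ 0.5559 -0.0994  0.1445]
il [ 0.477  -0.0383  0.085 ]
ir [ 0.4792 -0.0242  0.085 ]
ml [ 0.4445 -0.034   0.085 ]
mr [ 0.4474 -0.0194  0.085 ]
fl [ 0.4416 -0.0514  0.085 ]
fr [ 0.4503 -0.0022  0.085 ]
br [ 0.5065 -0.0099  0.085 ]
bl [ 0.499  -0.0591  0.085 ]
```

Emit:
{"api": "play_rows", "payload": {
  "targets": [
    {"dx": -0.03, "dy": -0.009, "dz": 0.02, "yaw": 0, "jaw": 0.4},
    {"dx": -0.025, "dy": -0.008, "dz": 0.03, "yaw": 0, "jaw": 0.4},
    {"dx": -0.008, "dy": -0.002, "dz": 0.03, "yaw": 0, "jaw": 0.4},
    {"dx": 0, "dy": 0, "dz": 0.01, "yaw": 0, "jaw": 0.4},
    {"dx": 0, "dy": 0, "dz": 0, "yaw": 0, "jaw": 0.4}
  ]
}}

```text
clock: 2.7
tool_pos: [0.5566, -0.0956, 0.1695]
eef_rot: [-0.002, 1.0, -0.0, -0.0]
contact_force: [-1.2, 0.8, 0.5]
opening: 0.602
```

```bash
python3 -c "
from h import *
to(.5555,-.1,.123,90)
snap('wrist','w2')"
```

```text
t 2.7 pos [ 0.5566 -0.0956  0.1695] yaz 90.23 tilt 0.02 F [-1.2  0.8  0.5] open 0.602 q [ 0.26  0.68 -0.28  1.79  0.27  0.71  1.4 ]
tool shift mm [ 1.1 -4.4 46.5] yaw 0.004
```

View pics/w2.png

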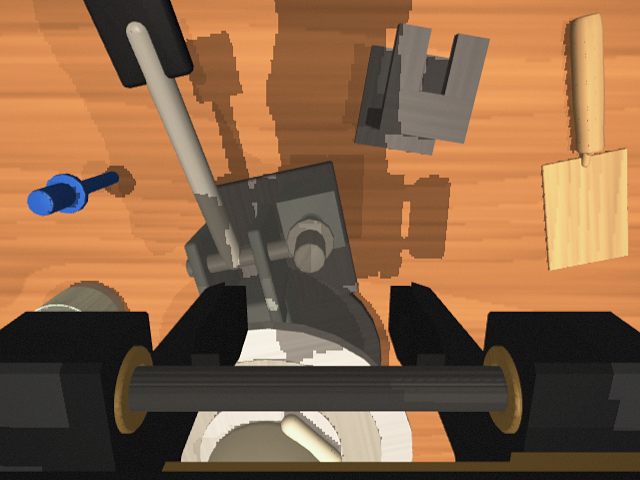

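```bash
python3 -c "
from h import *
d=load('w2');print(onz(d,309.5,258,.1445));P=cloud(d);m=(P[...,2]>.137)&(P[...,2]<.15)
m[:230]=0;m[285:]=0;m[:,:285]=0;m[:,335:]=0
print(m.sum(),np.argwhere(m).mean(0),P[m].mean(0))
for p in[(435,40)]: pass
print([onz(d,*p,.085) for p in ((407,92),(446,95),(421,28),(455,34))])"
```

```text
[ 0.55564729 -0.09969519  0.1445    ]
867 [255.63091119 309.06805075] [ 0.55459681 -0.09990699  0.14406518]
[array([ 0.47777684, -0.04557898,  0.085     ]), array([ 0.47933108, -0.02345247,  0.085     ]), array([ 0.44472852, -0.04000875,  0.085     ]), array([ 0.44766644, -0.0212992 ,  0.085     ])]
```

Emit:
{"api": "play_rows", "payload": {
  "targets": [
    {"dx": 0.0005, "dy": -0.002, "dz": 0.015, "yaw": 0, "jaw": 0.4},
    {"dx": 0.0005, "dy": -0.002, "dz": 0.01, "yaw": 0, "jaw": 0.4},
    {"dx": 0, "dy": -0.0005, "dz": 0, "yaw": 0, "jaw": 0.4},
    {"dx": 0, "dy": 0, "dz": 0, "yaw": 0, "jaw": 0.4},
    {"dx": 0, "dy": 0, "dz": 0, "yaw": 0, "jaw": 0.4}
  ]
}}

```text
clock: 3.25
tool_pos: [0.5574, -0.0991, 0.1507]
eef_rot: [-0.003, 1.0, -0.001, 0.004]
contact_force: [0.5, -0.6, -0.7]
opening: 0.601
```

```bash
python3 -c "
from h import *
to(.5555,-.1,.123,90)"
```

```text
t 3.25 pos [ 0.5574 -0.0991  0.1507] yaz 90.32 tilt 0.51 F [ 0.5 -0.6 -0.7] open 0.601 q [ 0.25  0.7  -0.27  1.82  0.29  0.65  1.39]
tool shift mm [ 2.1 -0.8 27.7] yaw 0.006
```

Emit:
{"api": "play_rows", "payload": {
  "targets": [
    {"dx": 0.001, "dy": -0.0005, "dz": 0.014, "yaw": 0, "jaw": 0.4},
    {"dx": 0.001, "dy": -0.0005, "dz": 0.012, "yaw": 0, "jaw": 0.4},
    {"dx": 0, "dy": 0, "dz": 0.004, "yaw": 0, "jaw": 0.4},
    {"dx": 0, "dy": 0, "dz": 0, "yaw": 0, "jaw": 0.4},
    {"dx": 0, "dy": 0, "dz": 0, "yaw": 0, "jaw": 0.4}
  ]
}}

```text
clock: 3.75
tool_pos: [0.5576, -0.1001, 0.1222]
eef_rot: [-0.003, 1.0, -0.001, 0.007]
contact_force: [0.7, -0.5, -0.9]
opening: 0.602
```

```bash
python3 -c "
from h import *
to(.5555,-.1,.122,90)"
```

```text
t 3.75 pos [ 0.5576 -0.1001  0.1222] yaz 90.31 tilt 0.8 F [ 0.7 -0.5 -0.9] open 0.602 q [ 0.24  0.74 -0.25  1.84  0.31  0.58  1.38]
tool shift mm [2.1 0.1 0.2] yaw 0.005
```

Emit:
{"api": "play_rows", "payload": {
  "targets": [
    {"dx": 0.002, "dy": 0, "dz": 0, "yaw": 0, "jaw": 0.6},
    {"dx": 0.001, "dy": 0, "dz": 0, "yaw": 0, "jaw": 0.75},
    {"dx": 0, "dy": 0, "dz": 0, "yaw": 0, "jaw": 1},
    {"dx": 0, "dy": 0, "dz": 0, "yaw": 0, "jaw": 1},
    {"dx": 0, "dy": 0, "dz": 0, "yaw": 0, "jaw": 1}
  ],
  "squeeze": 30
}}

```text
clock: 4.25
tool_pos: [0.5552, -0.1001, 0.1234]
eef_rot: [-0.003, 1.0, -0.001, 0.008]
contact_force: [0.4, -0.1, -0.5]
opening: 0.168
```

```bash
python3 -c "
from h import *
to(.5555,-.1,.122,90)"
```

```text
t 4.25 pos [ 0.5552 -0.1001  0.1234] yaz 90.32 tilt 0.92 F [ 0.4 -0.1 -0.5] open 0.168 q [ 0.24  0.74 -0.25  1.85  0.31  0.58  1.38]
tool shift mm [-0.3  0.1  1.4] yaw 0.006
```

Emit:
{"api": "play_rows", "payload": {
  "targets": [
    {"dx": 0, "dy": 0, "dz": 0, "yaw": 0, "jaw": 1},
    {"dx": 0, "dy": 0, "dz": 0, "yaw": 0, "jaw": 1},
    {"dx": 0, "dy": 0, "dz": -0.004, "yaw": 0, "jaw": 1},
    {"dx": 0, "dy": 0, "dz": -0.006, "yaw": 0, "jaw": 1},
    {"dx": 0, "dy": 0, "dz": -0.008, "yaw": 0, "jaw": 1}
  ]
}}

```text
clock: 4.75
tool_pos: [0.5543, -0.1, 0.1417]
eef_rot: [-0.003, 1.0, -0.001, 0.007]
contact_force: [0.2, -0.6, 0.1]
opening: 0.005
```

```bash
python3 -c "
from h import *
to(.5555,-.1,.173,90)"
```

```text
t 4.75 pos [ 0.5543 -0.1     0.1417] yaz 90.33 tilt 0.81 F [ 0.2 -0.6  0.1] open 0.005 q [ 0.25  0.71 -0.26  1.84  0.3   0.62  1.39]
tool shift mm [ -1.7  -0.1 -31.3] yaw 0.006
```

The fingers closed fully (opening 0.005), so the pin was missed. I look again.

```bash
python3 -c "
from h import *
snap('wrist','w3');snap('side','s3');snap('top','t3')
crop('s3',240,180,440,330,4,'s3c')"
```

```text
(no output)
```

View pics/w3.png

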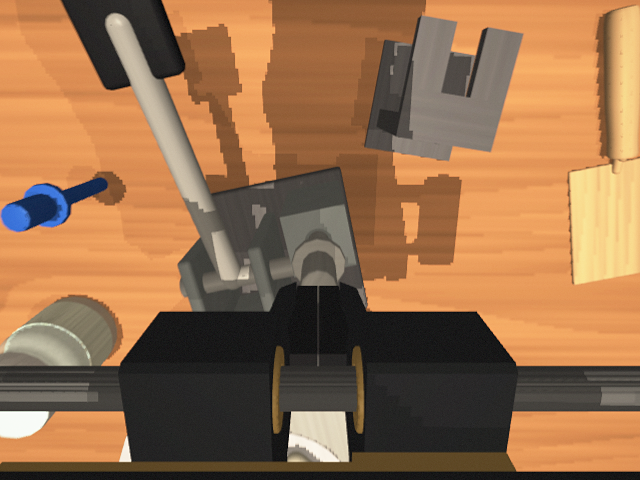

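View pics/s3c.png

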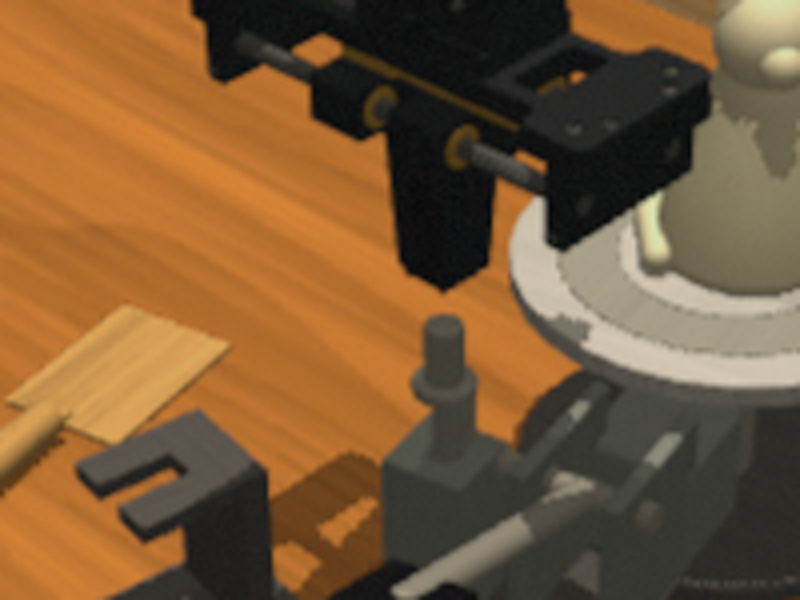

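```bash
python3 -c "
from h import *
d=load('s3');p=proj(d,(.5543,-.1,.1417));print(p,((p[0]-240)*4,(p[1]-180)*4))
p=proj(d,(.5555,-.1,.1445));print(((p[0]-240)*4,(p[1]-180)*4))
w=load('w3');print(proj(w,(.5543,-.1,.1417)))
print(cloud(w)[295,318],cloud(w)[290,305],cloud(w)[290,330],cloud(w)[310,305],cloud(w)[272,318])
print(cloud(d)[180+265//4,240+443//4],cloud(d)[180+285//4,240+443//4],cloud(d)[180+280//4,240+425//4])
print(tri(d,(351.8,247.5),w,(318,283)))
crop('t3',330,210,500,340,4,'t3c')
"
```

```text
(np.float64(349.62447012944193), np.float64(261.86712756551583)) (np.float64(438.4978805177677), np.float64(327.4685102620633))
(np.float64(440.68634247377804), np.float64(320.04501581250497))
(np.float64(318.0715612941945), np.float64(280.16689266157056))
[ 0.56011258 -0.10000376  0.14409027] [ 0.54510071 -0.10469458  0.17133795] [ 0.54529734 -0.09578412  0.17082569] [ 0.54507725 -0.10425726  0.18649605] [ 0.54939351 -0.10005275  0.14443258]
[ 0.54495271 -0.10976311  0.17966681] [ 0.54628121 -0.10847215  0.16959642] [ 7.21246025e-01  6.90348609e-02 -4.20641228e-04]
(array([ 0.54875829, -0.10280624,  0.16897702]), np.float64(0.011165643368801114))
```

View pics/t3c.png

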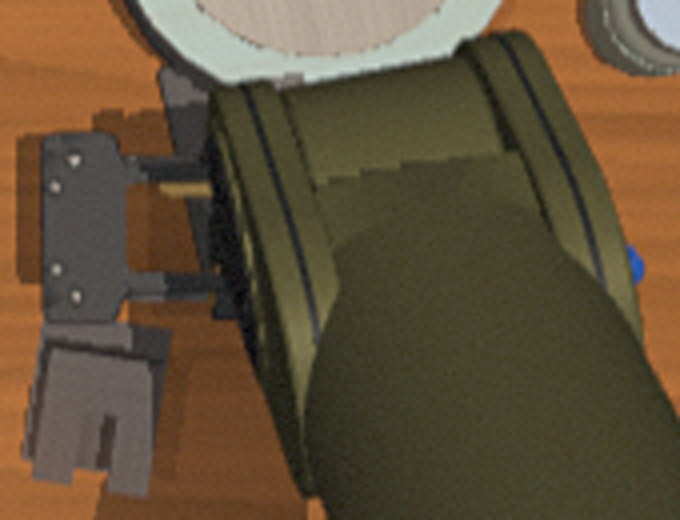

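```bash
python3 -c "
from h import *
np.set_printoptions(precision=4,suppress=True)
for n,c in (('w3',[300,318,335]),('w2',[200,215,225,235,243,392,400,410,425]),('w1',[225,232,402,410,425])):
  d=load(n);P=cloud(d)
  st=np.array(d['x']['T_tool_cam'])
  T=d['M']@np.linalg.inv(st)
  Q=(P-T[:3,3])@T[:3,:3]
  for u in c:
    print(n,u,[ (v,*Q[v,u].round(3)) for v in range(282,312,4)])
"
```

```text
w3 300 [(282, np.float64(-0.001), np.float64(-0.008), np.float64(-0.0)), (286, np.float64(0.008), np.float64(-0.007), np.float64(-0.025)), (290, np.float64(0.009), np.float64(-0.007), np.float64(-0.03)), (294, np.float64(0.009), np.float64(-0.006), np.float64(-0.033)), (298, np.float64(0.008), np.float64(-0.006), np.float64(-0.035)), (302, np.float64(0.008), np.float64(-0.006), np.float64(-0.039)), (306, np.float64(0.008), np.float64(-0.006), np.float64(-0.041)), (310, np.float64(0.008), np.float64(-0.006), np.float64(-0.044))]
w3 318 [(282, np.float64(0.001), np.float64(-0.0), np.float64(-0.004)), (286, np.float64(-0.002), np.float64(-0.0), np.float64(-0.002)), (290, np.float64(-0.003), np.float64(-0.0), np.float64(-0.003)), (294, np.float64(-0.004), np.float64(-0.0), np.float64(-0.004)), (298, np.float64(-0.007), np.float64(-0.0), np.float64(-0.003)), (302, np.float64(-0.009), np.float64(-0.0), np.float64(-0.002)), (306, np.float64(-0.076), np.float64(0.0), np.float64(0.129)), (310, np.float64(-0.079), np.float64(0.0), np.float64(0.13))]
w3 335 [(282, np.float64(0.001), np.float64(
[... 7193 characters left out ...]
.009), np.float64(0.031), np.float64(-0.04)), (306, np.float64(0.008), np.float64(0.03), np.float64(-0.041)), (310, np.float64(0.006), np.float64(0.031), np.float64(-0.04))]
w1 425 [(282, np.float64(-0.112), np.float64(0.115), np.float64(0.259)), (286, np.float64(0.01), np.float64(0.038), np.float64(-0.029)), (290, np.float64(0.009), np.float64(0.038), np.float64(-0.029)), (294, np.float64(0.008), np.float64(0.038), np.float64(-0.032)), (298, np.float64(0.008), np.float64(0.037), np.float64(-0.036)), (302, np.float64(0.008), np.float64(0.036), np.float64(-0.038)), (306, np.float64(0.009), np.float64(0.035), np.float64(-0.042)), (310, np.float64(0.008), np.float64(0.035), np.float64(-0.044))]
```

The measurements explain the miss. In all wrist views, and in the side view, the real fingertips sit about 25 mm behind the reported TCP, so I closed above the pin's top. I'll use tip height = reported z + 0.025, which gives a reported z of about 0.097 for the grasp. I reopen and go down.

Emit:
{"api": "play_rows", "payload": {
  "targets": [
    {"dx": -0.001, "dy": 0, "dz": 0, "yaw": 0, "jaw": 0.4},
    {"dx": 0, "dy": 0, "dz": 0, "yaw": 0, "jaw": 0.4},
    {"dx": 0, "dy": 0, "dz": 0, "yaw": 0, "jaw": 0.4},
    {"dx": 0, "dy": 0, "dz": 0, "yaw": 0, "jaw": 0.4},
    {"dx": 0, "dy": 0, "dz": 0, "yaw": 0, "jaw": 0.4}
  ]
}}

```text
clock: 5.4
tool_pos: [0.5557, -0.1001, 0.1418]
eef_rot: [-0.003, 1.0, -0.001, 0.008]
contact_force: [0.6, -0.1, -0.3]
opening: 0.439
```

```bash
python3 -c "
from h import *
to(.5555,-.0998,.098,90)"
```

```text
t 5.4 pos [ 0.5557 -0.1001  0.1418] yaz 90.31 tilt 0.88 F [ 0.6 -0.1 -0.3] open 0.439 q [ 0.25  0.71 -0.26  1.83  0.3   0.62  1.39]
tool shift mm [ 0.9  0.4 43.8] yaw 0.005
```

Emit:
{"api": "play_rows", "payload": {
  "targets": [
    {"dx": 0, "dy": 0, "dz": 0.012, "yaw": 0, "jaw": 0.4},
    {"dx": 0, "dy": 0, "dz": 0.014, "yaw": 0, "jaw": 0.4},
    {"dx": 0, "dy": 0, "dz": 0.012, "yaw": 0, "jaw": 0.4},
    {"dx": 0, "dy": 0, "dz": 0.004, "yaw": 0, "jaw": 0.4},
    {"dx": 0, "dy": 0, "dz": 0, "yaw": 0, "jaw": 0.4}
  ]
}}

```text
clock: 5.9
tool_pos: [0.5558, -0.1, 0.0957]
eef_rot: [-0.003, 1.0, -0.001, 0.007]
contact_force: [0.8, 0.0, 0.3]
opening: 0.601
```

```bash
python3 -c "
from h import *
to(.5555,-.0998,.098,90)
snap('side','s4');crop('s4',240,180,440,330,4,'s4c')"
```

```text
t 5.9 pos [ 0.5558 -0.1     0.0957] yaz 90.33 tilt 0.8 F [0.8 0.  0.3] open 0.601 q [ 0.23  0.78 -0.23  1.86  0.33  0.52  1.36]
tool shift mm [ 0.3  0.2 -2.3] yaw 0.006
```

View pics/s4c.png

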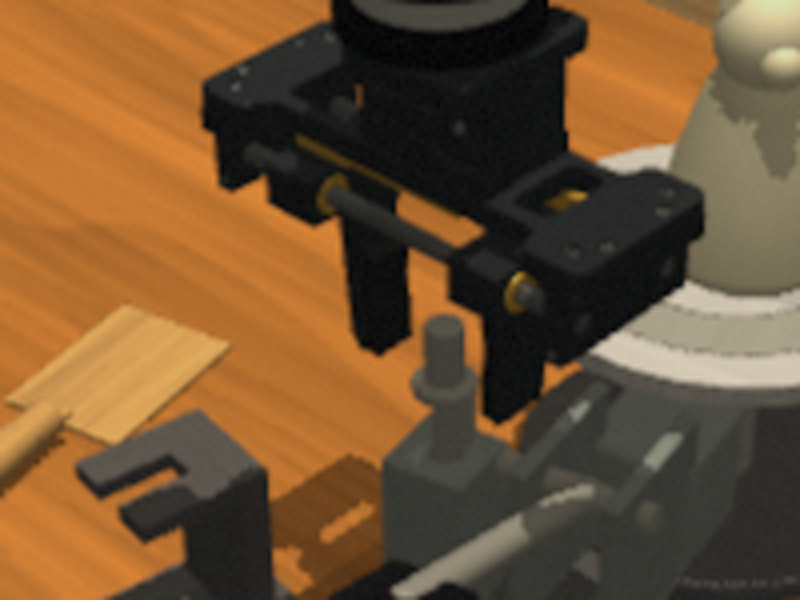

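The fingers now straddle the grip, tips about at collar height at crop (380,350) and (497,420). I raise 2 mm and close.

Emit:
{"api": "play_rows", "payload": {
  "targets": [
    {"dx": 0, "dy": 0, "dz": -0.002, "yaw": 0, "jaw": 1},
    {"dx": 0, "dy": 0, "dz": 0, "yaw": 0, "jaw": 1},
    {"dx": 0, "dy": 0, "dz": 0, "yaw": 0, "jaw": 1},
    {"dx": 0, "dy": 0, "dz": 0, "yaw": 0, "jaw": 1},
    {"dx": 0, "dy": 0, "dz": 0, "yaw": 0, "jaw": 1}
  ],
  "squeeze": 30
}}

```text
clock: 6.45
tool_pos: [0.5571, -0.1002, 0.0998]
eef_rot: [-0.003, 1.0, -0.001, 0.009]
contact_force: [0.4, -0.6, -0.9]
opening: 0.173
```

Emit:
{"api": "play_rows", "payload": {
  "targets": [
    {"dx": 0, "dy": 0, "dz": 0, "yaw": 0, "jaw": 1},
    {"dx": 0, "dy": 0, "dz": 0, "yaw": 0, "jaw": 1},
    {"dx": 0, "dy": 0, "dz": 0, "yaw": 0, "jaw": 1},
    {"dx": 0, "dy": 0, "dz": 0, "yaw": 0, "jaw": 1},
    {"dx": 0, "dy": 0, "dz": 0, "yaw": 0, "jaw": 1}
  ]
}}

```text
clock: 6.95
tool_pos: [0.557, -0.1002, 0.0997]
eef_rot: [-0.003, 1.0, -0.001, 0.009]
contact_force: [-1.2, 0.1, -0.3]
opening: 0.173
```

```bash
python3 -c "
from h import *
to(.5555,-.0998,.15,90)"
```

```text
t 6.95 pos [ 0.557  -0.1002  0.0997] yaz 90.31 tilt 0.99 F [-1.2  0.1 -0.3] open 0.173 q [ 0.23  0.77 -0.23  1.86  0.33  0.53  1.36]
tool shift mm [  0.6   0.3 -50.3] yaw 0.005
```

Emit:
{"api": "play_rows", "payload": {
  "targets": [
    {"dx": -0.0001, "dy": 0, "dz": -0.004, "yaw": 0, "jaw": 1},
    {"dx": -0.0001, "dy": 0, "dz": -0.007, "yaw": 0, "jaw": 1},
    {"dx": -0.0001, "dy": 0, "dz": -0.009, "yaw": 0, "jaw": 1},
    {"dx": -0.0001, "dy": 0, "dz": -0.009, "yaw": 0, "jaw": 1},
    {"dx": -0.0001, "dy": 0, "dz": -0.009, "yaw": 0, "jaw": 1}
  ]
}}

```text
clock: 7.45
tool_pos: [0.5564, -0.1001, 0.1401]
eef_rot: [-0.003, 1.0, -0.001, 0.008]
contact_force: [0.1, -0.5, -0.1]
opening: 0.171
```

```bash
python3 -c "
from h import *
to(.557,-.1,.15,90)"
```

```text
t 7.45 pos [ 0.5564 -0.1001  0.1401] yaz 90.32 tilt 0.92 F [ 0.1 -0.5 -0.1] open 0.171 q [ 0.25  0.71 -0.26  1.83  0.3   0.62  1.39]
tool shift mm [-0.8  0.  -9.9] yaw 0.006
```

Emit:
{"api": "play_rows", "payload": {
  "targets": [
    {"dx": 0, "dy": 0, "dz": -0.01, "yaw": 0, "jaw": 1},
    {"dx": 0, "dy": 0, "dz": -0.009, "yaw": 0, "jaw": 1},
    {"dx": 0, "dy": 0, "dz": -0.004, "yaw": 0, "jaw": 1},
    {"dx": 0, "dy": 0, "dz": 0, "yaw": 0, "jaw": 1},
    {"dx": 0, "dy": 0, "dz": 0, "yaw": 0, "jaw": 1}
  ]
}}

```text
clock: 7.95
tool_pos: [0.5569, -0.1002, 0.1677]
eef_rot: [-0.003, 1.0, -0.001, 0.01]
contact_force: [0.7, -0.3, -0.4]
opening: 0.173
```

```bash
python3 -c "
from h import *
to(.430,-.0265,.165,82)
snap('side','s5');crop('s5',240,150,440,300,4,'s5c')"
```

```text
t 7.95 pos [ 0.5569 -0.1002  0.1677] yaz 90.29 tilt 1.14 F [ 0.7 -0.3 -0.4] open 0.173 q [ 0.26  0.67 -0.28  1.81  0.28  0.67  1.4 ]
tool shift mm [1.266e+02 7.440e+01 1.000e-01] yaw 0.145
```

View pics/s5c.png

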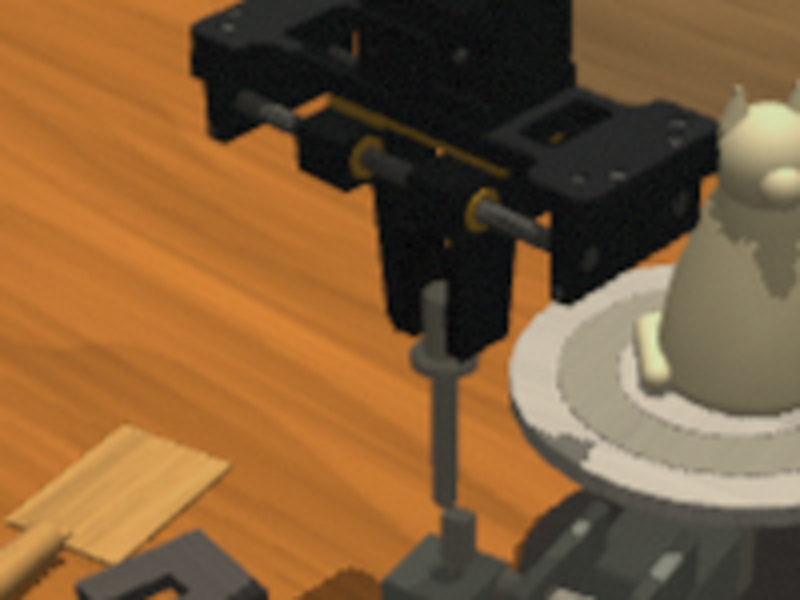

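The pin is out: the collar is at crop (443,357) and the stem foot at (445,500), free above the block. I now go over the notch.

```bash
python3 -c "
from h import *
to(.4674,-.0305,.168,90)"
```

```text
t 8.0 pos [ 0.5569 -0.1002  0.1676] yaz 90.3 tilt 1.12 F [ 0.3 -0.6 -0.4] open 0.171 q [ 0.26  0.67 -0.28  1.81  0.28  0.67  1.4 ]
tool shift mm [89.1 70.2 -2.3] yaw 0.005
```

Emit:
{"api": "play_rows", "payload": {
  "targets": [
    {"dx": 0.02, "dy": 0.014, "dz": 0, "yaw": 0, "jaw": 1},
    {"dx": 0.025, "dy": 0.02, "dz": 0, "yaw": 0, "jaw": 1},
    {"dx": 0.022, "dy": 0.018, "dz": 0, "yaw": 0, "jaw": 1},
    {"dx": 0.014, "dy": 0.012, "dz": 0, "yaw": 0, "jaw": 1},
    {"dx": 0.005, "dy": 0.004, "dz": 0, "yaw": 0, "jaw": 1}
  ]
}}

```text
clock: 8.5
tool_pos: [0.4676, -0.0318, 0.1634]
eef_rot: [-0.001, 1.0, -0.001, 0.009]
contact_force: [0.5, 0.1, -0.8]
opening: 0.172
```

Emit:
{"api": "play_rows", "payload": {
  "targets": [
    {"dx": 0, "dy": 0, "dz": 0, "yaw": 0, "jaw": 1},
    {"dx": 0, "dy": 0, "dz": 0, "yaw": 0, "jaw": 1},
    {"dx": 0, "dy": 0, "dz": 0, "yaw": 0, "jaw": 1},
    {"dx": 0, "dy": 0, "dz": 0, "yaw": 0, "jaw": 1},
    {"dx": 0, "dy": 0, "dz": 0, "yaw": 0, "jaw": 1}
  ]
}}

```text
clock: 9.0
tool_pos: [0.4704, -0.0336, 0.163]
eef_rot: [0.0, 1.0, -0.002, 0.01]
contact_force: [0.1, 1.2, 0.2]
opening: 0.174
```

```bash
python3 -c "
from h import *
to(.4674,-.0305,.168,90)
snap('wrist','w6');snap('side','s6');crop('s6',200,180,400,330,4,'s6c')"
```

```text
t 9.0 pos [ 0.4704 -0.0336  0.163 ] yaz 89.99 tilt 1.13 F [0.1 1.2 0.2] open 0.174 q [ 0.13  0.58 -0.24  2.09  0.29  0.49  1.24]
tool shift mm [ 2.9  3.  -5. ] yaw -0.0
```

View pics/w6.png

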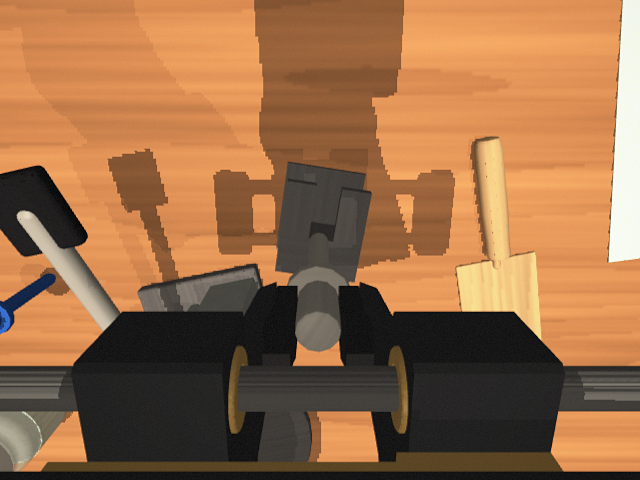

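View pics/s6c.png

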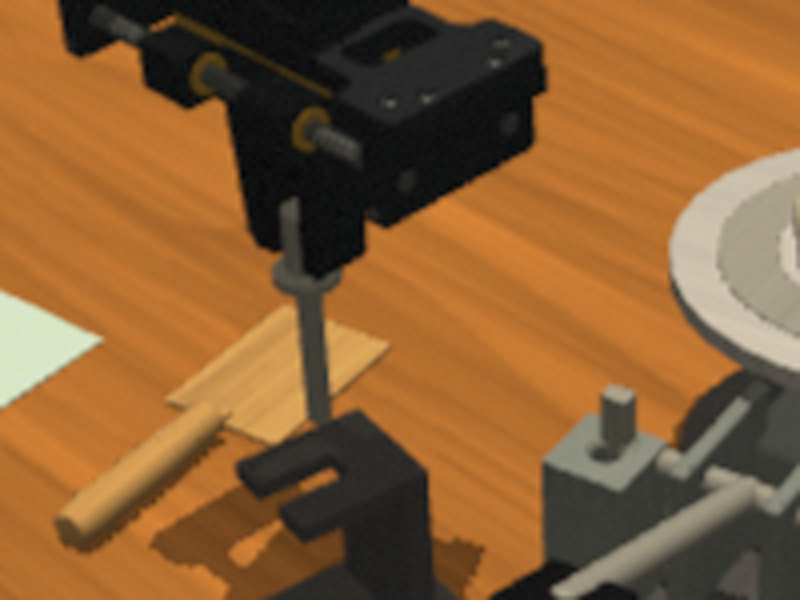

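```bash
python3 -c "
from h import *
crop('w6',260,150,390,290,5,'w6c')"
```

```text
(no output)
```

View pics/w6c.png

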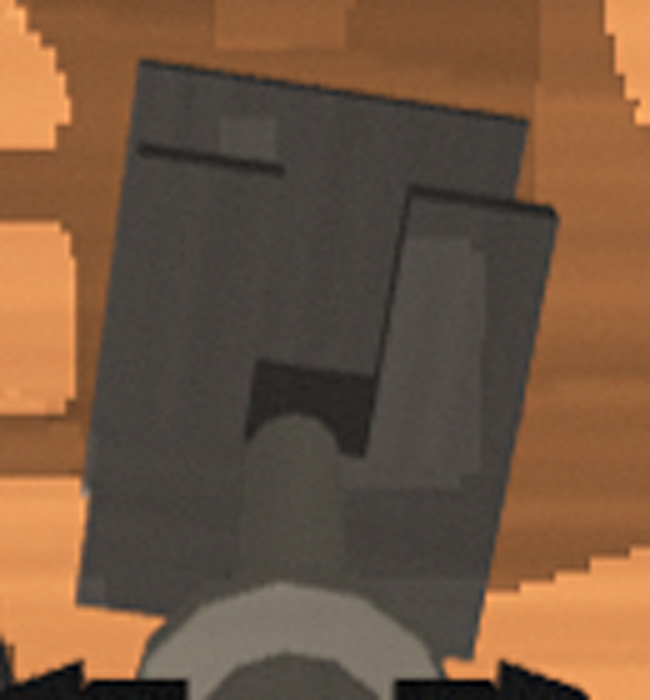

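```bash
python3 -c "
from h import *
np.set_printoptions(precision=4,suppress=True)
d=load('w6');s=load('s6')
w=lambda a,b,z:onz(d,a/5+260,b/5+150,z)
for n,p in dict(il=(247,440),ir=(365,458),ml=(286,170),mr=(410,188),fl=(140,150),fr=(556,212),bl=(78,604),br=(472,660)).items(): print(n,w(*p,.085))
print('foot robot-side edge',w(295,412,.112),'foot L,R',w(246,450,.112),w(344,450,.112))
print('side foot', onz(s,318.5/4+200,424/4+180,.112),'bottom edge')
print('side collar c', onz(s,307/4+200,276/4+180,.179), 'notch side', onz(s,340/4+200,463/4+180,.085))
"
```

```text
il [ 0.4774 -0.0389  0.085 ]
ir [ 0.4797 -0.0247  0.085 ]
ml [ 0.4443 -0.0342  0.085 ]
mr [ 0.4465 -0.0197  0.085 ]
fl [ 0.442  -0.0511  0.085 ]
fr [ 0.4493 -0.0026  0.085 ]
bl [ 0.4988 -0.0601  0.085 ]
br [ 0.5064 -0.011   0.085 ]
foot robot-side edge [ 0.4653 -0.0332  0.112 ] foot L,R [ 0.4696 -0.0384  0.112 ] [ 0.4696 -0.0279  0.112 ]
side foot [ 0.4666 -0.0379  0.112 ] bottom edge
side collar c [ 0.4675 -0.0375  0.179 ] notch side [ 0.4776 -0.0349  0.085 ]
```

Emit:
{"api": "play_rows", "payload": {
  "targets": [
    {"dx": 0.003, "dy": 0.003, "dz": 0, "yaw": 0, "jaw": 1},
    {"dx": 0.001, "dy": 0.001, "dz": 0, "yaw": 0, "jaw": 1},
    {"dx": 0, "dy": 0, "dz": 0, "yaw": 0, "jaw": 1},
    {"dx": 0, "dy": 0, "dz": 0, "yaw": 0, "jaw": 1},
    {"dx": 0, "dy": 0, "dz": 0, "yaw": 0, "jaw": 1}
  ]
}}

```text
clock: 9.6
tool_pos: [0.4657, -0.0291, 0.163]
eef_rot: [-0.0, 1.0, -0.002, 0.01]
contact_force: [0.8, -0.1, -1.9]
opening: 0.173
```

```bash
python3 -c "
from h import *
to(.4674,-.0305,.135,90)"
```

```text
t 9.6 pos [ 0.4657 -0.0291  0.163 ] yaz 90.01 tilt 1.11 F [ 0.8 -0.1 -1.9] open 0.173 q [ 0.12  0.57 -0.24  2.1   0.29  0.48  1.23]
tool shift mm [-1.1 -1.3 28. ] yaw 0.0
```

Emit:
{"api": "play_rows", "payload": {
  "targets": [
    {"dx": -0.001, "dy": -0.0013, "dz": 0.006, "yaw": 0, "jaw": 1},
    {"dx": 0, "dy": 0, "dz": 0.006, "yaw": 0, "jaw": 1},
    {"dx": 0, "dy": 0, "dz": 0.004, "yaw": 0, "jaw": 1},
    {"dx": 0, "dy": 0, "dz": 0, "yaw": 0, "jaw": 1},
    {"dx": 0, "dy": 0, "dz": 0, "yaw": 0, "jaw": 1}
  ]
}}

```text
clock: 10.1
tool_pos: [0.4671, -0.0307, 0.1451]
eef_rot: [-0.0, 1.0, -0.002, 0.009]
contact_force: [0.0, -0.7, -1.2]
opening: 0.168
```

```bash
python3 -c "
from h import *
to(.4674,-.0305,.071,90)
snap('wrist','w7');snap('side','s7');crop('s7',230,220,330,295,8,'s7c');crop('w7',240,140,400,300,4,'w7c')"
```

```text
t 10.1 pos [ 0.4671 -0.0307  0.1451] yaz 90.0 tilt 1.08 F [ 0.  -0.7 -1.2] open 0.168 q [ 0.1   0.61 -0.22  2.11  0.31  0.43  1.21]
tool shift mm [ 1.1  0.5 74.1] yaw 0.0
```

View pics/w7c.png

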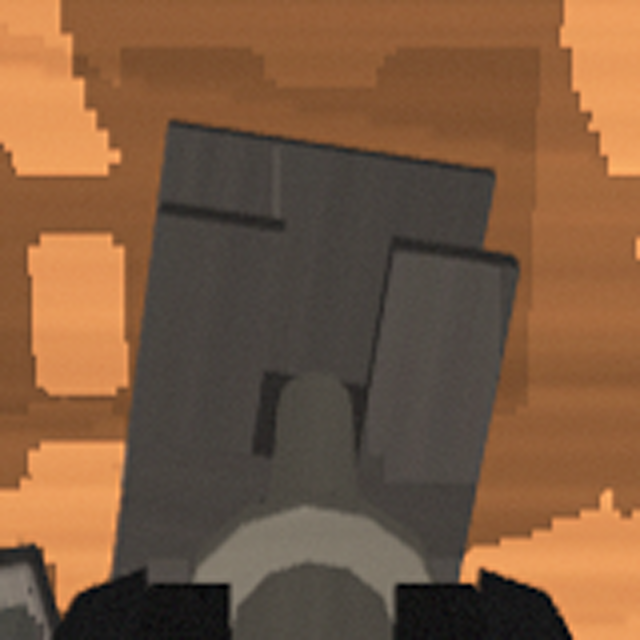

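View pics/s7c.png

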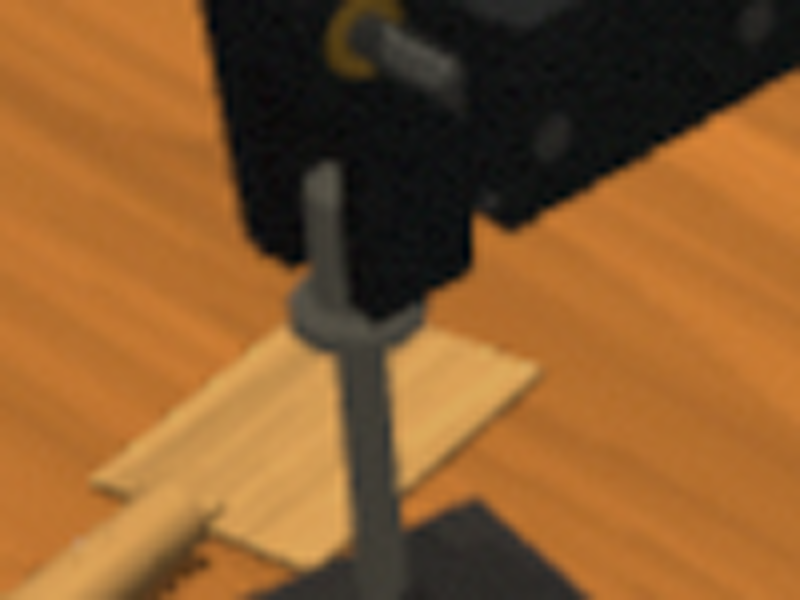

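The foot (crop 313,405) lines up with the middle of the notch (edges 263 and 366). I go down in steps.

Emit:
{"api": "play_rows", "payload": {
  "targets": [
    {"dx": 0, "dy": 0, "dz": 0.006, "yaw": 0, "jaw": 1},
    {"dx": 0, "dy": 0, "dz": 0.008, "yaw": 0, "jaw": 1},
    {"dx": 0, "dy": 0, "dz": 0.008, "yaw": 0, "jaw": 1},
    {"dx": 0.0005, "dy": 0, "dz": 0.003, "yaw": 0, "jaw": 1},
    {"dx": 0, "dy": 0, "dz": 0, "yaw": 0, "jaw": 1}
  ]
}}

```text
clock: 10.7
tool_pos: [0.4673, -0.0307, 0.1181]
eef_rot: [-0.0, 1.0, -0.001, 0.01]
contact_force: [0.4, -0.0, -1.4]
opening: 0.168
```

```bash
python3 -c "
from h import *
to(.4674,-.0305,.071,90)
snap('side','s8');crop('s8',230,230,330,305,8,'s8c')"
```

```text
t 10.7 pos [ 0.4673 -0.0307  0.1181] yaz 90.01 tilt 1.11 F [ 0.4 -0.  -1.4] open 0.168 q [ 0.08  0.66 -0.18  2.14  0.34  0.35  1.19]
tool shift mm [ 0.8  0.4 47.1] yaw 0.0
```

View pics/s8c.png

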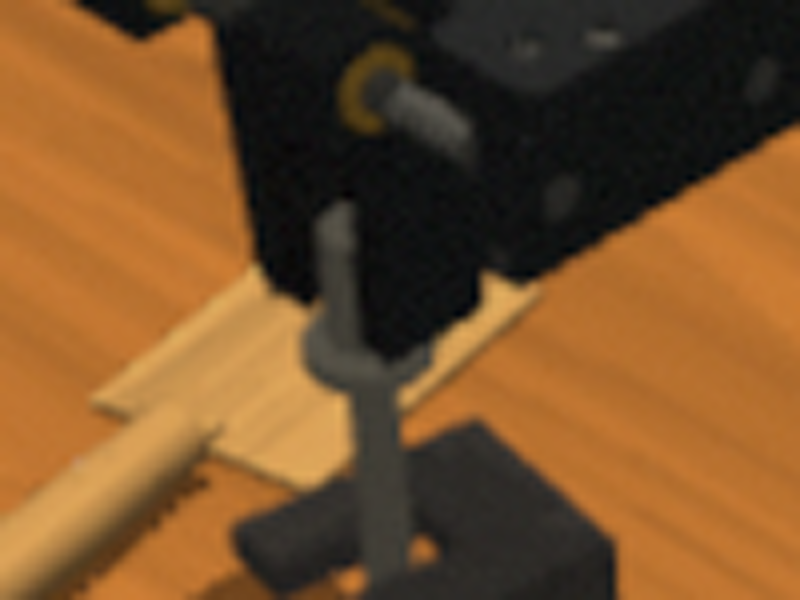

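Emit:
{"api": "play_rows", "payload": {
  "targets": [
    {"dx": 0, "dy": 0, "dz": 0.008, "yaw": 0, "jaw": 1},
    {"dx": 0, "dy": 0, "dz": 0.01, "yaw": 0, "jaw": 1},
    {"dx": 0, "dy": 0, "dz": 0.01, "yaw": 0, "jaw": 1},
    {"dx": 0.0005, "dy": 0, "dz": 0.005, "yaw": 0, "jaw": 1},
    {"dx": 0, "dy": 0, "dz": 0, "yaw": 0, "jaw": 1}
  ]
}}

```text
clock: 11.25
tool_pos: [0.4679, -0.0307, 0.0823]
eef_rot: [-0.0, 1.0, -0.001, 0.01]
contact_force: [0.8, 0.9, -0.4]
opening: 0.17
```

```bash
python3 -c "
from h import *
to(.4694,-.0309,.071,90)
snap('side','s9');crop('s9',230,230,330,305,8,'s9c')"
```

```text
t 11.25 pos [ 0.4679 -0.0307  0.0823] yaz 90.01 tilt 1.15 F [ 0.8  0.9 -0.4] open 0.17 q [ 0.05  0.73 -0.13  2.16  0.37  0.25  1.16]
tool shift mm [-1.3 -0.2 11.4] yaw 0.0
```

View pics/s9c.png

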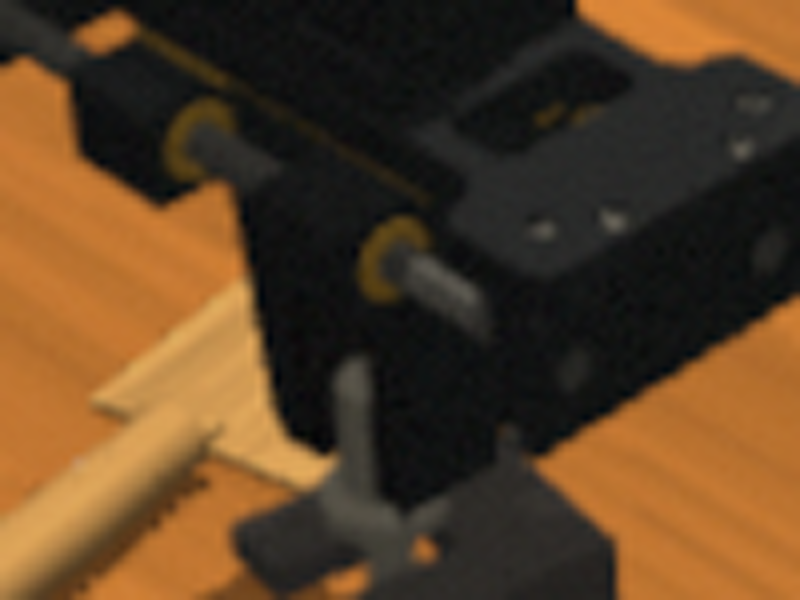

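Emit:
{"api": "play_rows", "payload": {
  "targets": [
    {"dx": -0.001, "dy": 0, "dz": 0.004, "yaw": 0, "jaw": 1},
    {"dx": -0.001, "dy": 0, "dz": 0.003, "yaw": 0, "jaw": 1},
    {"dx": 0, "dy": 0, "dz": 0.001, "yaw": 0, "jaw": 1},
    {"dx": 0, "dy": 0, "dz": 0, "yaw": 0, "jaw": 1},
    {"dx": 0, "dy": 0, "dz": 0, "yaw": 0, "jaw": 1}
  ]
}}

```text
clock: 11.8
tool_pos: [0.4711, -0.0307, 0.0745]
eef_rot: [-0.0, 1.0, -0.001, 0.011]
contact_force: [0.7, 0.5, -0.2]
opening: 0.171
```

```bash
python3 -c "
from h import *
to(.4694,-.0309,.071,90)"
```

```text
t 11.8 pos [ 0.4711 -0.0307  0.0745] yaz 90.0 tilt 1.26 F [ 0.7  0.5 -0.2] open 0.171 q [ 0.04  0.75 -0.12  2.16  0.37  0.23  1.16]
tool shift mm [ 1.8 -0.2  3.5] yaw 0.0
```

Emit:
{"api": "play_rows", "payload": {
  "targets": [
    {"dx": 0, "dy": 0, "dz": 0.0015, "yaw": 0, "jaw": 1},
    {"dx": 0, "dy": 0, "dz": 0.001, "yaw": 0, "jaw": 1},
    {"dx": 0, "dy": 0, "dz": 0.0005, "yaw": 0, "jaw": 1},
    {"dx": 0, "dy": 0, "dz": 0, "yaw": 0, "jaw": 1},
    {"dx": 0, "dy": 0, "dz": 0, "yaw": 0, "jaw": 1}
  ]
}}

```text
clock: 12.3
tool_pos: [0.4714, -0.0307, 0.0717]
eef_rot: [0.0, 1.0, -0.001, 0.011]
contact_force: [0.0, -0.4, -0.2]
opening: 0.17
```

```bash
python3 -c "
from h import *
to(.4694,-.0309,.071,90)
snap('side','s10');crop('s10',230,230,330,305,8,'s10c')"
```

```text
t 12.3 pos [ 0.4714 -0.0307  0.0717] yaz 90.0 tilt 1.31 F [ 0.  -0.4 -0.2] open 0.17 q [ 0.04  0.75 -0.11  2.16  0.37  0.23  1.16]
tool shift mm [ 2.  -0.2  0.7] yaw -0.0
```

View pics/s10c.png

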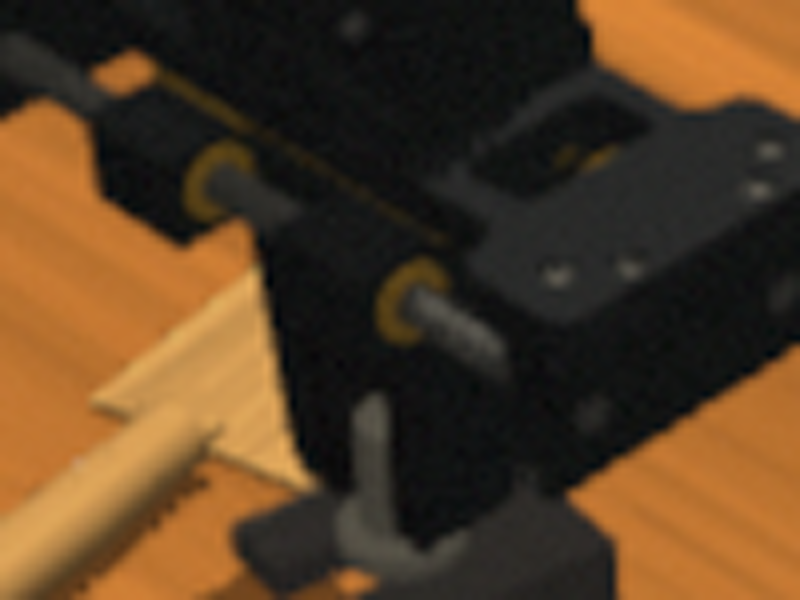

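Emit:
{"api": "play_rows", "payload": {
  "targets": [
    {"dx": 0.0003, "dy": 0, "dz": 0.001, "yaw": 0, "jaw": 1},
    {"dx": 0, "dy": 0, "dz": 0.0005, "yaw": 0, "jaw": 1},
    {"dx": 0, "dy": 0, "dz": 0.0005, "yaw": 0, "jaw": 1},
    {"dx": 0, "dy": 0, "dz": 0, "yaw": 0, "jaw": 1},
    {"dx": 0, "dy": 0, "dz": 0, "yaw": 0, "jaw": 1}
  ]
}}

```text
clock: 12.85
tool_pos: [0.4715, -0.0307, 0.0718]
eef_rot: [-0.0, 1.0, -0.002, 0.013]
contact_force: [0.5, -0.1, -1.0]
opening: 0.173
```

Emit:
{"api": "play_rows", "payload": {
  "targets": [
    {"dx": 0, "dy": 0, "dz": 0.002, "yaw": 0, "jaw": 1},
    {"dx": 0, "dy": 0, "dz": 0.002, "yaw": 0, "jaw": 1},
    {"dx": 0, "dy": 0, "dz": 0.002, "yaw": 0, "jaw": 1},
    {"dx": 0, "dy": 0, "dz": 0.002, "yaw": 0, "jaw": 1},
    {"dx": 0, "dy": 0, "dz": 0.002, "yaw": 0, "jaw": 1}
  ]
}}

```text
clock: 13.35
tool_pos: [0.472, -0.0308, 0.0713]
eef_rot: [-0.001, 1.0, -0.003, 0.017]
contact_force: [-5.5, 1.0, 27.2]
opening: 0.169
```

```bash
python3 -c "
from h import *
to(.4694,-.0309,.071,90)
print(r.get_state()['contact_force'])
snap('wrist','w11')"
```

```text
t 13.35 pos [ 0.472  -0.0308  0.0713] yaz 90.06 tilt 1.95 F [-5.5  1.  27.2] open 0.169 q [ 0.02  0.75 -0.1   2.17  0.38  0.2   1.15]
tool shift mm [ 2.7 -0.1  0.2] yaw 0.001
[-5.45155962  0.96163029 27.16986168]
```

View pics/w11.png

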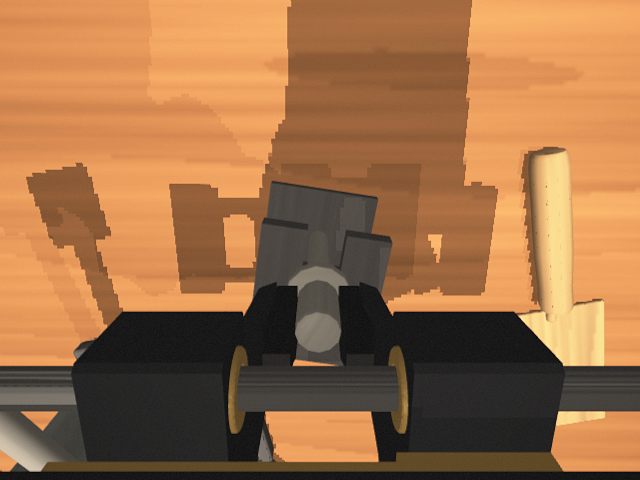

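The collar is seated on the plate: 27 N upward, height unchanged at 0.0713. I ease off and release.

Emit:
{"api": "play_rows", "payload": {
  "targets": [
    {"dx": 0, "dy": 0, "dz": -0.0005, "yaw": 0, "jaw": 1},
    {"dx": 0, "dy": 0, "dz": 0, "yaw": 0, "jaw": 0.8},
    {"dx": 0, "dy": 0, "dz": 0, "yaw": 0, "jaw": 0.6},
    {"dx": 0, "dy": 0, "dz": 0, "yaw": 0, "jaw": 0.5},
    {"dx": 0, "dy": 0, "dz": 0, "yaw": 0, "jaw": 0.5}
  ]
}}

```text
clock: 13.9
tool_pos: [0.4724, -0.0307, 0.072]
eef_rot: [-0.001, 1.0, -0.003, 0.017]
contact_force: [0.5, 0.5, 0.2]
opening: 0.449
```

```bash
python3 -c "
from h import *
to(.4694,-.0309,.15,90)
snap('wrist','w12');snap('side','s12');crop('s12',230,230,330,305,8,'s12c')"
```

```text
t 13.9 pos [ 0.4724 -0.0307  0.072 ] yaz 90.06 tilt 2.02 F [0.5 0.5 0.2] open 0.449 q [ 0.02  0.75 -0.1   2.17  0.38  0.2   1.15]
tool shift mm [  0.3  -0.6 -78. ] yaw 0.001
```

View pics/s12c.png

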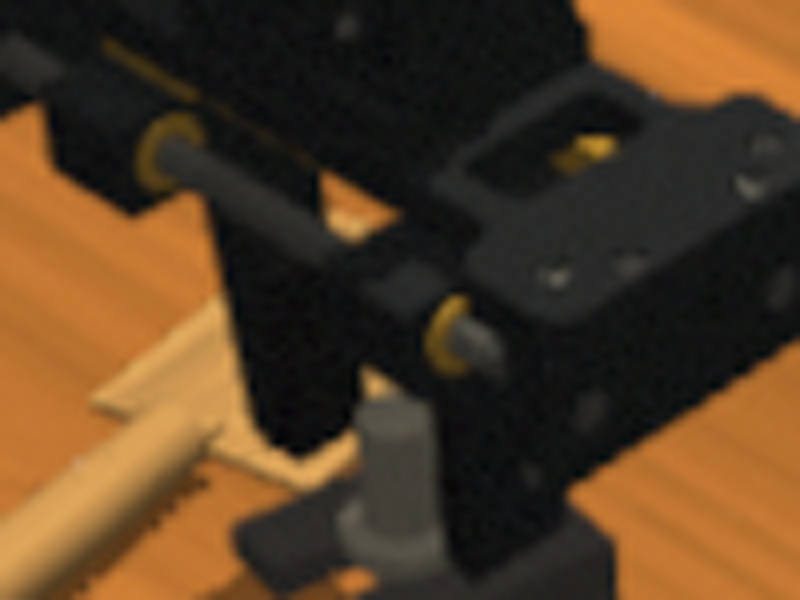

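View pics/w12.png

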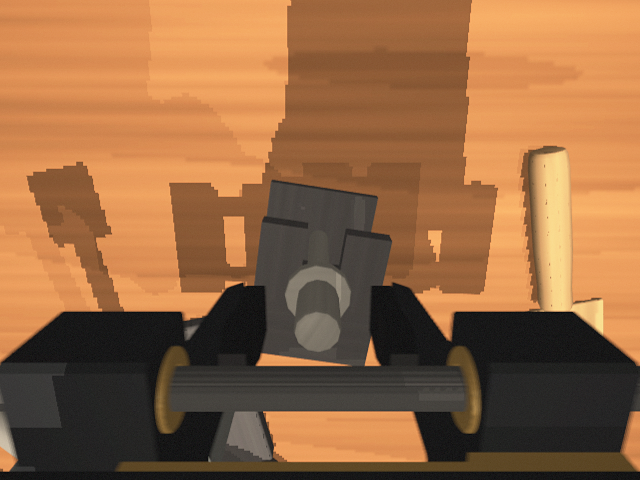

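The pin hangs in the notch, free of the fingers. I go straight up.

Emit:
{"api": "play_rows", "payload": {
  "targets": [
    {"dx": -0.0003, "dy": 0, "dz": -0.008, "yaw": 0, "jaw": 0.5},
    {"dx": -0.0005, "dy": 0, "dz": -0.015, "yaw": 0, "jaw": 0.5},
    {"dx": -0.0007, "dy": 0, "dz": -0.02, "yaw": 0, "jaw": 0.5},
    {"dx": -0.0007, "dy": 0, "dz": -0.02, "yaw": 0, "jaw": 0.5},
    {"dx": -0.0005, "dy": 0, "dz": -0.015, "yaw": 0, "jaw": 0.5}
  ]
}}

```text
clock: 14.5
tool_pos: [0.4705, -0.0303, 0.1523]
eef_rot: [-0.001, 1.0, -0.003, 0.014]
contact_force: [0.0, 0.6, 0.0]
opening: 0.501
```

```bash
python3 -c "
from h import *
np.set_printoptions(precision=4,suppress=True)
to(.4506,-.1795,.15,90)
d=snap('wrist','w13');s=snap('side','s13');crop('s13',220,200,420,350,4,'s13c')
P=cloud(d);f=d['f'].astype(int)
Q=P[(f.sum(-1)<100)&(P[...,2]>.09)&(P[...,2]<.145)&(P[...,1]<-.14)&(P[...,0]<.5)]
print(len(Q),Q.mean(0) if len(Q) else '',Q.min(0),Q.max(0))"
```

```text
t 14.5 pos [ 0.4705 -0.0303  0.1523] yaz 90.1 tilt 1.7 F [0.  0.6 0. ] open 0.501 q [ 0.1   0.59 -0.22  2.11  0.31  0.44  1.21]
tool shift mm [  20.2 -149.2    2.7] yaw 0.002
2967 [ 0.45   -0.1679  0.1255] [ 0.4271 -0.1908  0.1149] [ 0.4761 -0.1568  0.1341]
```

View pics/s13c.png

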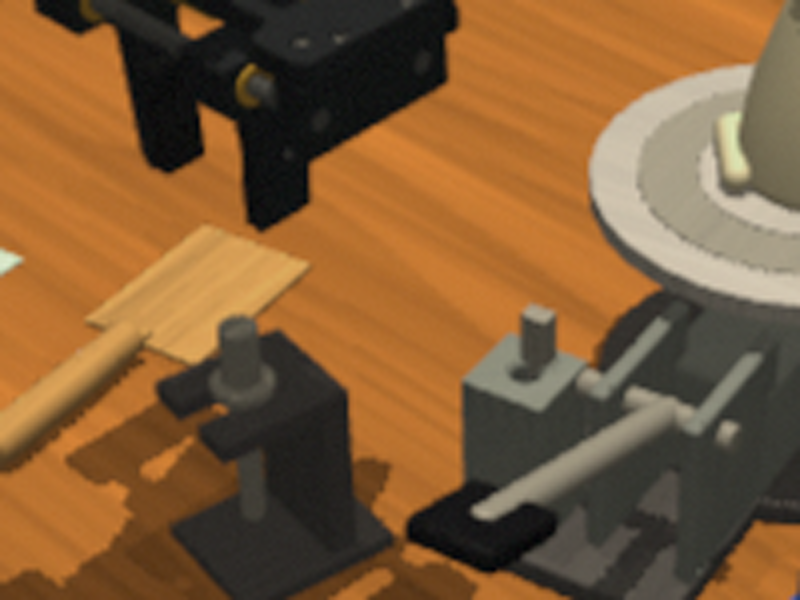

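View pics/w13.png

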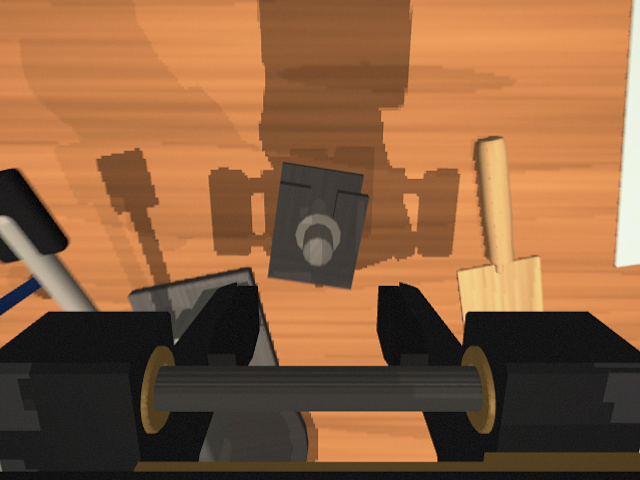

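The pin hangs upright by its collar at side crop (242,380) with its stem through the notch. Next I shut the fingers and go over the pad.

Emit:
{"api": "play_rows", "payload": {
  "targets": [
    {"dx": 0.004, "dy": -0.03, "dz": -0.003, "yaw": 0, "jaw": 1},
    {"dx": 0.005, "dy": -0.035, "dz": -0.001, "yaw": 0, "jaw": 1},
    {"dx": 0.005, "dy": -0.035, "dz": -0.001, "yaw": 0, "jaw": 1},
    {"dx": 0.005, "dy": -0.03, "dz": -0.001, "yaw": 0, "jaw": 1},
    {"dx": 0.002, "dy": -0.015, "dz": 0, "yaw": 0, "jaw": 1}
  ]
}}

```text
clock: 15.1
tool_pos: [0.4509, -0.1762, 0.1573]
eef_rot: [-0.005, 1.0, -0.002, 0.016]
contact_force: [0.2, 0.7, -0.8]
opening: 0.069
```

Emit:
{"api": "play_rows", "payload": {
  "targets": [
    {"dx": 0, "dy": 0, "dz": 0, "yaw": 0, "jaw": 1},
    {"dx": 0, "dy": 0, "dz": 0, "yaw": 0, "jaw": 1},
    {"dx": 0, "dy": 0, "dz": 0, "yaw": 0, "jaw": 1},
    {"dx": 0, "dy": 0, "dz": 0, "yaw": 0, "jaw": 1},
    {"dx": 0, "dy": 0, "dz": 0, "yaw": 0, "jaw": 1}
  ]
}}

```text
clock: 15.6
tool_pos: [0.4498, -0.1746, 0.1555]
eef_rot: [-0.005, 1.0, -0.001, 0.015]
contact_force: [-0.6, -0.7, -0.1]
opening: 0.002
```

```bash
python3 -c "
from h import *
to(.447,-.1800,.11,90)
d=snap('wrist','w14');s=snap('side','s14');crop('s14',260,180,460,330,4,'s14c')
P=cloud(d);f=d['f'].astype(int)
m=(f.sum(-1)<100)&(P[...,2]>.09)&(P[...,2]<.142)&(P[...,1]<-.14)&(P[...,0]<.5);m[280:]=0
Q=P[m];print(len(Q),Q.mean(0),Q.min(0),Q.max(0))"
```

```text
t 15.6 pos [ 0.4498 -0.1746  0.1555] yaz 90.62 tilt 1.67 F [-0.6 -0.7 -0.1] open 0.002 q [ 0.47  0.6  -0.29  2.07  0.35  0.48  1.5 ]
tool shift mm [ 4.2 -5.3 45.4] yaw 0.011
4101 [ 0.4439598  -0.17945496  0.12868015] [ 0.42703736 -0.19988773  0.11757528] [ 0.46623777 -0.15782428  0.13421202]
```

View pics/s14c.png

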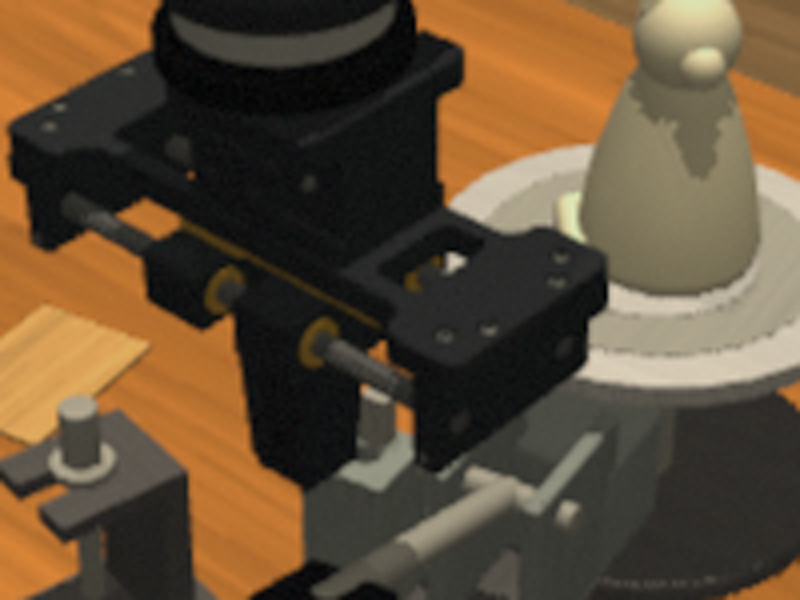

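View pics/w14.png

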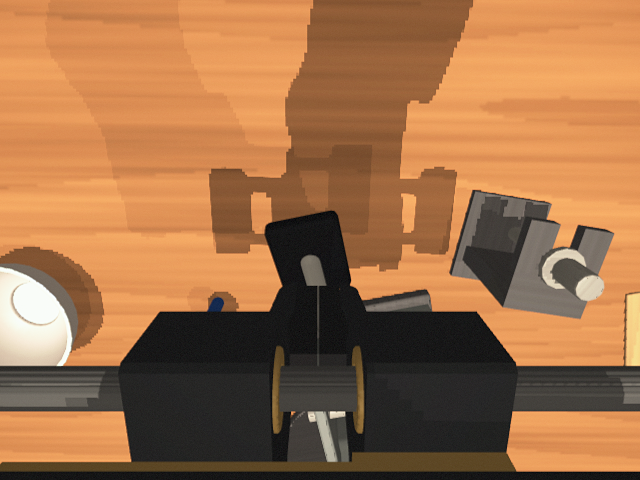

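The wrist view shows the pad at (308,250), with the tube end on it at (313,267). I'll press about 12 mm outward of pad centre, beyond the tube end, at about (0.438, -0.182).

Emit:
{"api": "play_rows", "payload": {
  "targets": [
    {"dx": 0.007, "dy": -0.004, "dz": 0, "yaw": 0, "jaw": 1},
    {"dx": 0.005, "dy": -0.003, "dz": 0.006, "yaw": 0, "jaw": 1},
    {"dx": 0.001, "dy": 0, "dz": 0.006, "yaw": 0, "jaw": 1},
    {"dx": 0, "dy": 0, "dz": 0.002, "yaw": 0, "jaw": 1},
    {"dx": 0, "dy": 0, "dz": 0, "yaw": 0, "jaw": 1}
  ]
}}

```text
clock: 16.2
tool_pos: [0.4357, -0.1824, 0.1399]
eef_rot: [-0.005, 1.0, -0.001, 0.014]
contact_force: [0.4, -0.2, 0.4]
opening: 0.003
```

```bash
python3 -c "
from h import *
to(.438,-.182,.11,90)"
```

```text
t 16.2 pos [ 0.4357 -0.1824  0.1399] yaz 90.62 tilt 1.65 F [ 0.4 -0.2  0.4] open 0.003 q [ 0.48  0.62 -0.27  2.11  0.37  0.42  1.5 ]
tool shift mm [-1.4  0.4 30. ] yaw 0.011
```

Emit:
{"api": "play_rows", "payload": {
  "targets": [
    {"dx": -0.0015, "dy": 0, "dz": 0.008, "yaw": 0, "jaw": 1},
    {"dx": 0, "dy": 0, "dz": 0.01, "yaw": 0, "jaw": 1},
    {"dx": 0, "dy": 0, "dz": 0.01, "yaw": 0, "jaw": 1},
    {"dx": 0, "dy": 0, "dz": 0.01, "yaw": 0, "jaw": 1},
    {"dx": 0, "dy": 0, "dz": 0.008, "yaw": 0, "jaw": 1}
  ]
}}

```text
clock: 16.7
tool_pos: [0.4346, -0.1837, 0.091]
eef_rot: [-0.005, 1.0, -0.002, 0.01]
contact_force: [-4.8, -2.3, 6.7]
opening: 0.002
```

```bash
python3 -c "
from h import *
to(.438,-.182,.06,90)"
```

```text
t 16.7 pos [ 0.4346 -0.1837  0.091 ] yaz 90.52 tilt 1.21 F [-4.8 -2.3  6.7] open 0.002 q [ 0.42  0.71 -0.19  2.15  0.43  0.29  1.45]
tool shift mm [-2.8  1.8 31.1] yaw 0.009
```

Emit:
{"api": "play_rows", "payload": {
  "targets": [
    {"dx": -0.001, "dy": 0.001, "dz": 0.01, "yaw": 0, "jaw": 1},
    {"dx": -0.001, "dy": 0.0005, "dz": 0.01, "yaw": 0, "jaw": 1},
    {"dx": -0.001, "dy": 0, "dz": 0.01, "yaw": 0, "jaw": 1},
    {"dx": 0, "dy": 0, "dz": 0.01, "yaw": 0, "jaw": 1},
    {"dx": 0, "dy": 0, "dz": 0.008, "yaw": 0, "jaw": 1}
  ]
}}

```text
clock: 17.2
tool_pos: [0.4317, -0.1839, 0.0393]
eef_rot: [-0.004, 1.0, -0.004, 0.004]
contact_force: [-1.1, 0.6, 13.0]
opening: 0.006
```

```bash
python3 -c "
from h import *
to(.438,-.182,.018,90)"
```

```text
t 17.2 pos [ 0.4317 -0.1839  0.0393] yaz 90.41 tilt 0.65 F [-1.1  0.6 13. ] open 0.006 q [ 0.36  0.82 -0.09  2.17  0.46  0.16  1.42]
tool shift mm [-6.1  2.  21.4] yaw 0.007
```

Emit:
{"api": "play_rows", "payload": {
  "targets": [
    {"dx": -0.001, "dy": 0.0005, "dz": 0.006, "yaw": 0, "jaw": 1},
    {"dx": -0.001, "dy": 0.0005, "dz": 0.006, "yaw": 0, "jaw": 1},
    {"dx": -0.001, "dy": 0, "dz": 0.004, "yaw": 0, "jaw": 1},
    {"dx": -0.001, "dy": 0, "dz": 0.002, "yaw": 0, "jaw": 1},
    {"dx": 0, "dy": 0, "dz": 0.002, "yaw": 0, "jaw": 1}
  ]
}}

```text
clock: 17.7
tool_pos: [0.435, -0.1832, 0.0169]
eef_rot: [-0.004, 1.0, -0.005, 0.003]
contact_force: [-0.5, -0.9, 9.5]
opening: 0.004
```

```bash
python3 -c "
from h import *
to(.438,-.182,.018,90)
s=snap('side','s15');crop('s15',260,160,500,340,3,'s15c')
P=cloud(s);m=np.zeros((480,640),bool);m[200:290,440:490]=1
Q=P[m&(P[...,2]>.10)&(P[...,2]<.17)&(np.hypot(P[...,0]-.695,P[...,1]+.1265)<.088)];print('head z',len(Q),np.median(Q[:,2]))"
```

```text
t 17.7 pos [ 0.435  -0.1832  0.0169] yaz 90.46 tilt 0.65 F [-0.5 -0.9  9.5] open 0.004 q [ 0.33  0.87 -0.06  2.17  0.47  0.11  1.4 ]
tool shift mm [-3.   1.1 -1.1] yaw 0.008
head z 1516 0.1470009796917604
```

View pics/s15c.png

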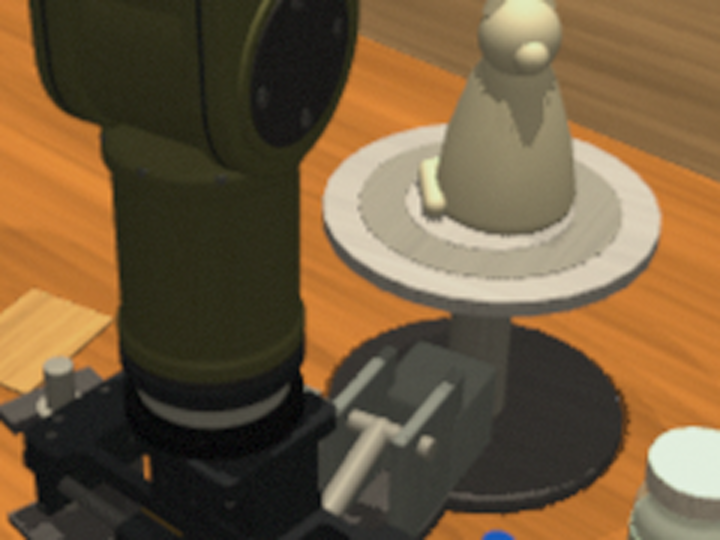

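Emit:
{"api": "play_rows", "payload": {
  "targets": [
    {"dx": 0, "dy": 0, "dz": 0.002, "yaw": 0, "jaw": 1},
    {"dx": 0, "dy": 0, "dz": 0.001, "yaw": 0, "jaw": 1},
    {"dx": 0, "dy": 0, "dz": 0, "yaw": 0, "jaw": 1},
    {"dx": 0, "dy": 0, "dz": 0, "yaw": 0, "jaw": 1},
    {"dx": 0, "dy": 0, "dz": 0, "yaw": 0, "jaw": 1}
  ]
}}

```text
clock: 18.25
tool_pos: [0.4357, -0.1831, 0.0145]
eef_rot: [-0.005, 1.0, -0.006, 0.004]
contact_force: [-2.5, 0.8, 10.7]
opening: 0.006
```

```bash
python3 -c "
from h import *
to(.438,-.182,.018,90)
s=snap('side','s16')
for n in('s14','s16'):
  P=cloud(load(n));m=np.zeros((480,640),bool);m[190:300,440:490]=1
  for rng in((.108,.126),(.135,.16)):
    Q=P[m&(P[...,2]>rng[0])&(P[...,2]<rng[1])&(np.hypot(P[...,0]-.695,P[...,1]+.1265)<.086)];print(n,'head z',len(Q),np.median(Q[:,2]) if len(Q) else '')"
```

```text
t 18.25 pos [ 0.4357 -0.1831  0.0145] yaz 90.53 tilt 0.79 F [-2.5  0.8 10.7] open 0.006 q [ 0.32  0.87 -0.05  2.17  0.47  0.1   1.4 ]
tool shift mm [-2.4  1.1 -3.5] yaw 0.009
s14 head z 1210 0.11693631835704199
s14 head z 137 0.14760481648825352
s16 head z 0 
s16 head z 1287 0.14783406442257851
```

```bash
python3 -c "
from h import *
t=snap('top','t17');to(.438,-.182,.018,90)
for i in range(6): snap('side','s17')
to(.438,-.182,.018,90)
P=cloud(load('s17'));m=np.zeros((480,640),bool);m[190:300,440:490]=1
Q=P[m&(P[...,2]>.108)&(P[...,2]<.16)&(np.hypot(P[...,0]-.695,P[...,1]+.1265)<.086)];print(np.median(Q[:,2]))"
```

```text
t 18.35 pos [ 0.4357 -0.1831  0.0145] yaz 90.53 tilt 0.79 F [-1.1 -0.2  9.8] open 0.006 q [ 0.32  0.87 -0.05  2.17  0.47  0.1   1.4 ]
tool shift mm [-2.4  1.  -3.5] yaw 0.009
t 18.65 pos [ 0.4357 -0.1831  0.0145] yaz 90.53 tilt 0.79 F [-2.2  0.6  9.8] open 0.004 q [ 0.32  0.87 -0.05  2.17  0.47  0.1   1.4 ]
tool shift mm [-2.4  1.  -3.5] yaw 0.009
0.1478238658404319
```

View pics/s17.png

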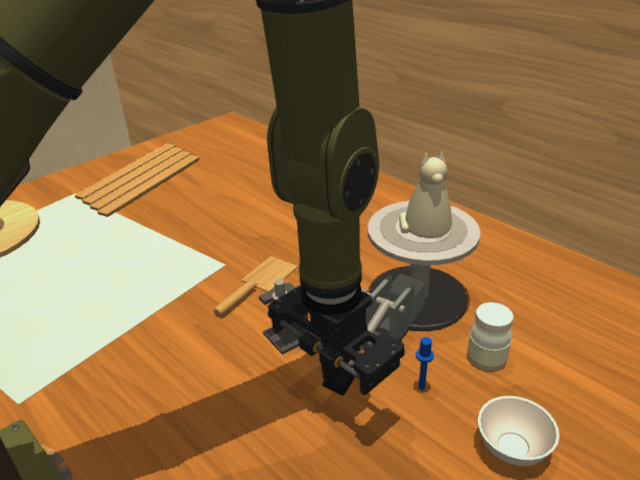

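View pics/t17.png

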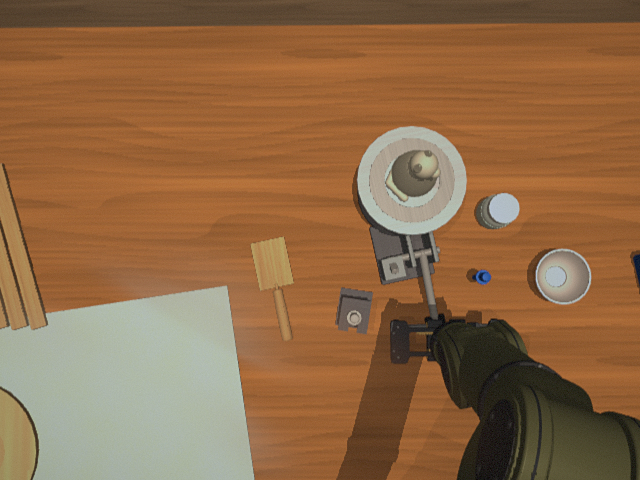

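The head is up with the cat standing (side 430,205). The pin is in the notch (top 354,318). The jar, bowl, spatula and blue pin have not moved, and the hold is steady, so I hand in.

```bash
python3 -c "
from plant import r
print(r.finish_job())"
```

```text
the job is handed in; nothing more can be done
None
```

The job is done and handed in at about 18.7 s on the robot's clock. I drew the bare steel pin straight up out of its bore, hung it by its collar in the notch and released it. I then pressed the lever past its third click with shut fingers and was still holding it there when I handed in.

**Last checks:**
- **Wheel head:** its top measured 0.1478 m against 0.1169 m before, a rise of about 31 mm. That puts the lever at about 0.62 rad, between the third click (0.60) and the end stop (0.64).
- **Hold:** the pose did not change over 0.3 s, at about 10 N.
- **Scene:** in the last side and top views the cat stands on the head and the pin is in the notch. The jar, bowl, modelling tool and blue look-alike pin appear where they started.

**What disagreed:**
- **Fingertip position:** the real fingertips sit about 25 mm behind the reported TCP, contrary to the description. My first grasp therefore closed on air just above the pin, which the side picture showed unmoved; I corrected for the offset and the second grasp held.
- **Seating force:** pushing the collar onto the plate to check it was seated briefly reached 27 N. I eased off before letting go.
- **Tool tilt:** the tool drifted up to 2° off vertical along the way. It did no visible harm.

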